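# Unclamp the brass plate and hang it under the sign

### The job

The brass plate is finished: open the little clamp fully by rolling its thumbwheel with a fingertip, take the plate out and hang it by its own wire hook in the eye under the aluminium sign, so that the two hang as a chain from the stand. Lower it gently until the eye carries it before you let go, without dragging the sign down or lifting it off the stand, and leave the other plates and the things on the desk where they are.

Things in the scene. Friction and masses are not known exactly. Their poses are not given: they have to be found in the camera images.
- stand: Black steel sample stand, fixed. Base 130 x 150 x 8 mm, x = -55 to +75 mm. Origin on the desk under the hanging point; z up, -x its front. A 12 mm square post at x = +60, y = +55 mm, 292 mm high; from its top a 5 mm wire arm runs to x = y = 0 and ends in an upturned hook, tip at x = -13 mm, 282 mm high. The sign hangs on this hook.
- stand_hook (a point): Where the centre line of the sign's upper eye rests in the stand's hook: 275 mm above the desk, over the stand's origin.
- sign: Aluminium sign, loose, 280 g give or take a third, plate 100 (y) x 60 (z) x 5 (x) mm, origin at its centre, z up, engraved front -x (as the stand's front). A round wire eye in the plate's own plane (hole along x) at the middle of its top and bottom edge: wire 4 mm, hole 18 mm, hole centre at z = +42 and -42 mm. It hangs freely: it swings and twists when pushed.
- sign_top_eye (a point): Centre line of the topmost bar of the sign's upper eye (0, 0, +53 mm in the sign's frame), which rests on the stand's hook.
- sign_eye (a point): Centre line of the lowest bar of the sign's lower eye (0, 0, -53 mm in the sign's frame): the bar that must carry the brass plate's hook. The centre of the 18 mm hole is 11 mm above it.
- clamp: Small aluminium finishing clamp, fixed. Origin on the desk under the brass plate; z up, -x its front. Base 125 x 60 x 10 mm, x = -86 to +39 mm. The plate stands on a seat (22 mm high, 24 mm wide), leaning 5 degrees to +x, pinched between a fixed back jaw (reaching 32 mm up the plate) and a moving front jaw (17 mm up). Seat and jaws are 24 mm wide or less, so the plate's side edges are free.
- wheel_top (a point): Top of the clamp's knurled thumbwheel, x = -63 mm, 34 mm above the desk. Wheel 32 mm across, 12 mm wide, axle along the clamp's x, sunk in a black housing (34 x 48 mm, 27 mm high): only 7 mm of its rim stands out, too little to pinch. Press a fingertip on it (3 to 8 N) and drag it to the clamp's +y (yellow arrow) to open.
- wheel (a joint): Turn of the thumbwheel in rad: 0 clamped, grows as its top rolls to the clamp's +y, up to a stop at 2.6 (fully open). It draws the front jaw back 1.5 mm per rad. It turns with 2 to 4 N along its rim and stays where it is left. Clamped, the plate is pinched with about 20 N.
- rack: Plywood rack, fixed, 85 x 180 x 12 mm, origin on the desk at its middle, z up, -x its front, with the black and the blue plate leaning on their tabs at y = -40 and +40 mm. Leave alone.
- tag_brass: Brass drop plate, loose, 130 g give or take a third, 46 (y) x 48 (z) x 6 (x) mm. Origin at the plate's centre, z up along the plate, engraved face (ring motif) -x. It stands in the clamp, leaning back 5 degrees (z tipped to the clamp's +x), centre 46 mm above the desk. Its wire hook stands on the middle of its top edge: see tag_hook.
- tag_hook (a point): Seat of a 4 mm bar under the crest of the brass plate's hook, (0, 0, +39.7 mm) in its frame; when hung it meets sign_eye. Hook: 4 mm wire in the x-z plane, shank at x = -6 mm, crest at x = 0 (outer top z = +46), tip at x = +6 mm pointing down (foremost x = +8, lowest z = +35.5). It opens downwards, tip on the plate's back, so it enters an eye from the front, moving to +x.
- tag_black: Black drop plate with a cross motif, same size and hook as the brass one, 70 g, loose in the rack. Leave alone.
- tag_blue: Blue drop plate with three lines, same size and hook, 70 g, loose in the rack. Leave alone.
- bottle: White cleaner bottle, loose, 52 mm across, 150 mm high, origin under its centre. Leave alone.
- remote: White remote control, loose, lying flat, 95 x 42 x 14 mm, origin under its centre. Leave alone.
- coasters: Stack of four wooden coasters, one loose piece, 90 mm across, 20 mm high, origin under its centre. Leave alone.
There are look-alikes about, which are no part of the job. Leave any pink or red look-alike of the tag_brass alone.

How it is judged (in metres and radians):
On the way, in this order (a step that is already met when the one before it is completed fails the run):
1. the clamp is fully opened by its wheel (value of joint wheel above 2.3 rad), for 0.1 s.
2. the brass plate is lifted clear of the clamp (contact force between the fingers and tag_brass above 0.5 N and height (world z) of tag_brass above 0.085 m), for 0.1 s.
3. its hook rests in the sign's lower eye while the plate is still held (contact force between the fingers and tag_brass above 0.5 N and distance between tag_hook and sign_eye below 0.006 m and contact force between tag_brass and sign above 0.3 N), for 0.1 s.
At the end, for the whole second after the job is handed in: The brass plate hangs by its hook in the sign's lower eye and the sign on the stand's hook (each within 6 mm), both within 0.2 rad of upright and under 40 mm/s, the brass plate clear of the stand; other plates, bottle, remote and coasters within 15 mm of their starts (distance between tag_hook and sign_eye below 0.006 m and distance between sign_top_eye and stand_hook below 0.006 m and angle between each of tag_brass, sign's own z axis and vertical below 0.2 rad and linear speed of each of tag_brass, sign below 0.04 m/s and contact force between tag_brass and stand below 0.05 N and contact force between tag_brass and anything else above 0.5 N and distance of each of tag_black, tag_blue, bottle, remote, coasters from where it was at the start of the episode below 0.015 m); the robot touches nothing.
It fails at once if the sign is lifted off the stand's hook (its upper eye more than 15 mm from its seat) (distance between sign_top_eye and stand_hook above 0.015 m).
It fails at once if the sign is dragged down or jerked: more than 15 N on the stand's hook (contact force between sign and stand above 15 N).
It fails at once if another plate or a thing on the desk is disturbed (moved more than 20 mm) (distance of any of tag_black, tag_blue, bottle, remote, coasters from where it was at the start of the episode above 0.02 m).
It also fails if it takes over 72 s, if anything falls off the work surface, if the arm or the gripper's body presses on something with over 40 N, if the wrist force passes 120 N, or if a joint passes its speed limit or range.

### The arm

A 7-joint arm with a two-finger parallel gripper is mounted at the origin on the work surface. World frame = base frame: x ahead of the robot, y to its left, z up, the work surface at z = 0. Lengths are in m, angles in degrees, forces in N, time in s.
With the tool pointing down it reaches from about 0.425 to 0.875 m from the base axis. Payload 4.7 kg.
Tool frame: the origin (TCP) lies on the centre line of the jaws, within the pads' length; the fingertips stand 14 mm ahead of it and the grasp point (between the pads) lies 5 mm behind it; z points along the fingers, y is the line along which they close (so a half turn about z gives the same grasp; the last joint's range is limited). The gripper opens to 87 mm and grips with 3 to 60 N. Pads are 19 mm wide; open, the fingers measure 117 mm over their backs; the gripper's body (75 mm by 190 mm) begins 51 mm behind the grasp point.
Start: joints at [71.396, 18.392, -4.016, 83.108, 1.295, 78.541, -3.26], TCP at [0.216, -0.613, 0.237] pointing down, gripper open.
Joint ranges: [-163.93, 163.93], [-17.29, 119.83], [-79.2, 71.16], [3.27, 140.29], [-89.18, 269.18], [5.43, 117.66], [-154.24, 154.24]. Speed limits (degrees/s): [147.25, 147.25, 180, 180, 180, 180, 180].

### API

Orientations are given as [roll, pitch, yaw] about the fixed x, y, z axes, in that order (R = Rz(yaw) Ry(pitch) Rx(roll)).
In Python, from cell import env gives the robot as it stands.
- The arm moves only by the tool jog_arm, never from a script. Its argument "motion" is a list that holds one entry, the list of rows, each a list of 7 numbers: the shift along the tool's x, y, z in units of 0.1 m (1.0 is 0.1 m), then the turn, a rotation vector about the tool's x, y, z in units of 180 degrees (1.0 is 180 degrees), then the closure, from 0 (fully open) to 1 (shut). A call has 1 to 5 rows; each row is the pose to reach, as a shift and turn from the pose commanded when the call began, along the tool's axes at that moment, turning the shorter way round; what a row does not reach only later rows make up. A row lasts 1/10 s, in which the tool goes at most 50 mm and 8.59 degrees, less where a joint would pass 70% of its speed; a pose out of reach is approached as far as the arm can. A call with a number of a shift or a turn outside -1 to 1 is refused whole. A call with a gripper value outside its range is refused whole. The fingers move at their own pace and stop on an object; "grip_force" is the grip in N (left out, the last holds). Time passes only in rows, so rows that repeat a pose let the fingers close. It gives the time, the measured TCP pose, the force, the opening and the grip force at its end, in the units of the state.
- env.get_obs(): the state, without advancing time (a new reading comes with each control period).
- env.read_camera(name): name is "side" or "top"; returns (picture, depth): 400x640x3 uint8, red, green, blue; 400x640 float32, m along the optical axis (not along the pixel's ray), 0 where there is no reading.
- env.camera_info(name): a dict with "camera_matrix" (3x3 intrinsics, pixels), "origin" and "orientation" of the camera in the world. Camera axes: x right, y down, z forward; pixel columns grow to the right and rows downward; lengths in m; the calibration is good to about 2 mm. A picture is of the moment at which its call begins. camera_info takes no time and is no camera call.
- env.sign_off(): hands the job in; it is judged then, once.
The state is a dict: "time_s": time; "qpos": joint angles; "joint_velocities": joint speeds; "effort": joint torques, N m; "tool_pos": TCP position; "tool_rot": TCP orientation; "force": force on the tool from outside, world axes, zero at the start; "wrist_torque": the same for the moment, N m; "grip_width": finger opening in m; "grasp_force": force on a finger pad.
Only numpy, scipy, OpenCV 4.12 (cv2) and the standard library are available. Lean on these libraries where they do the work, as an engineer would, in place of code of your own. Each camera call takes 0.05 s, during which the arm holds its last target. There are 200 camera calls.

## Working session

There is one attempt and no reset: what is moved stays moved. The work goes in short steps, Python scripts to look and compute and a tool call to move; the robot and the scene stay as the last step left them, time stands still between calls to the robot, and variables do not carry over. Pictures are saved under pics/ and viewed, at most 10 in all, crops included, and the job is handed in when it is done.

Besides the shell and the picture viewer there is one more tool, called after ">>>" in YAML: its name, and indented under it one key for each argument. jog_arm: Moves the arm, as the interface text tells. Shifts and turns lie within -1 to 1; 1 stands for 0.1 m of shift or 180 degrees of turn. Its arguments: {"type":"object","properties":{"motion":{"type":"array","items":{"type":"array","items":{"type":"array","items":{"type":"number"}}}},"grip_force":{"type":"number"}},"required":["motion"]}

```bash
mkdir -p pics; ls; python3 - <<'E'
from cell import env
import cv2,numpy as np
for n in("top","side"):
    p,d=env.read_camera(n); cv2.imwrite(f"pics/{n}0.png",p[:,:,::-1]); np.savez(f"{n}0.npz",p=p,d=d)
    print(n,env.camera_info(n))
print(env.get_obs())
E
```

```text
pics
top {'camera_matrix': array([[374.50144581,   0.        , 322.31843623],
       [  0.        , 374.50144581, 197.57636353],
       [  0.        ,   0.        ,   1.        ]]), 'origin': array([ 0.31797039, -0.0043883 ,  1.34932681]), 'orientation': array([-1.68976831e+02,  4.33765859e-02, -8.90233707e+01])}
side {'camera_matrix': array([[361.94885898,   0.        , 320.25744802],
       [  0.        , 361.94885898, 204.68709639],
       [  0.        ,   0.        ,   1.        ]]), 'origin': array([ 0.29338284, -0.59049101,  0.84507175]), 'orientation': array([-137.57499038,    0.5289948 ,  -22.42640869])}
{'time_s': 0.1, 'qpos': array([71.39639545, 18.43539155, -4.01736211, 83.16766001,  1.29406967,
       78.53996538, -3.26045053]), 'joint_velocities': array([ 0.00168654, -0.04930586, -0.03841942, -0.12578269,  0.01666575,
        0.01162856, -0.06217591]), 'effort': array([-9.38306366e-04, -4.92573881e+01, -4.06355727e-01, -3.13402390e+01,
       -6.41376944e-02,  3.94819316e-02,  5.38164227e-05]), 'tool_pos': array([ 0.21585192, -0.61262049,  0.23556674]), 'tool_rot': array([-1.79902170e+02,  3.90134979e-03,  1.94142979e+01]), 'force': array([ 0.44068635, -0.79768856,  0.32107222]), 'wrist_torque': array([-0.02502778, -0.05406118,  0.02149311]), 'grasp_force': 0.0, 'grip_width': 0.08697737978732811}
```

View pics/top0.png

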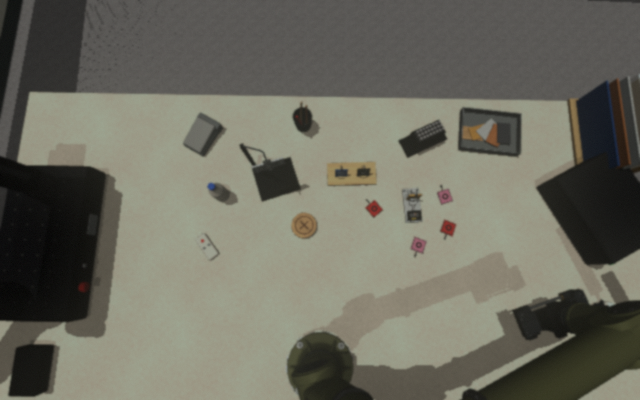

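View pics/side0.png

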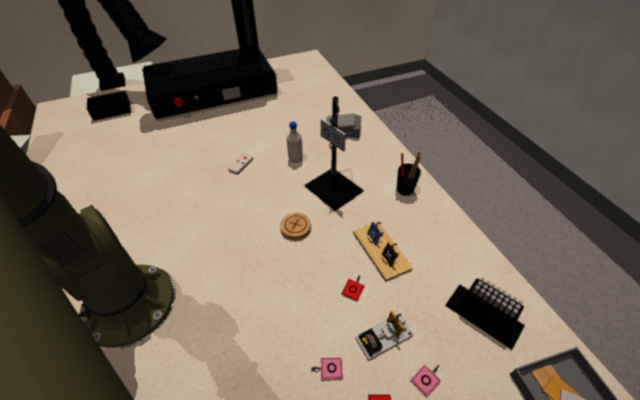

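Top view: clamp with the brass plate at (412,205). Stand and sign at (270,170), rack (352,173), coasters (304,225), bottle (217,190), remote (207,246). In the side view the clamp is at (385,333) and the sign at (333,135).

Candidates for the brass plate:
- Upright plate in the clamp: top (413,195), side (398,322). This is the one.
- Red look-alikes lying flat: top (374,208) and (448,228).
- Pink look-alikes lying flat: top (445,195) and (419,245).
- Black and blue plates in the rack: top (341,173) and (363,173).

I'm checking the choice in a close crop.

```bash
python3 - <<'E'
import cv2,numpy as np
T=cv2.imread("pics/top0.png");S=cv2.imread("pics/side0.png")
c=lambda I,x,y,w,h:cv2.resize(I[y:y+h,x:x+w],(400,300),interpolation=cv2.INTER_CUBIC)
m=np.vstack([np.hstack([c(T,384,181,60,45),c(S,350,307,72,54)]),np.hstack([c(T,230,135,84,63),c(S,290,90,92,69)])])
cv2.imwrite("pics/crop1.png",cv2.convertScaleAbs(m,alpha=1.5))
E
```

```text
(no output)
```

View pics/crop1.png

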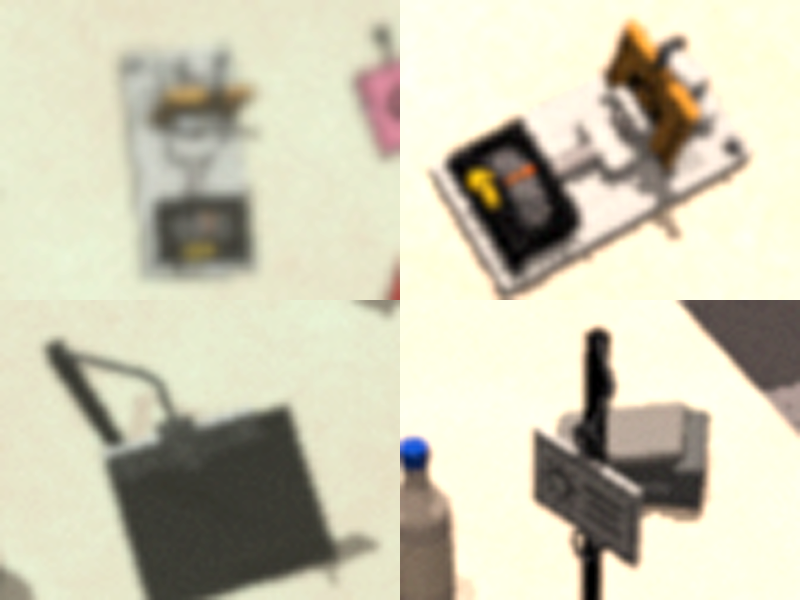

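Confirmed: the ochre plate with a wire hook stands in the clamp, housing and wheel (yellow arrow, orange mark) to its front. The sign hangs in front of the post, and its lower eye is at about side (290+580·0.23, 90+240·0.23) = (423−, …), roughly (423,145) in crop terms. I'll measure that precisely next.

```bash
cat > h.py <<'E'
import numpy as np,cv2
from scipy.spatial.transform import Rotation as R
from cell import env
def cam(n):
    i=env.camera_info(n); return np.array(i["camera_matrix"]),np.array(i["origin"]),R.from_euler("xyz",i["orientation"],degrees=True).as_matrix()
def rays(n,uv):
    K,o,M=cam(n); uv=np.atleast_2d(uv).astype(float)
    return o,np.c_[(uv-K[:2,2])/K[0,0],np.ones(len(uv))]@M.T
def onz(n,uv,z):
    o,d=rays(n,uv); return o+d*((z-o[2])/d[:,2])[:,None]
def cloud(n,d):
    v,u=np.mgrid[:d.shape[0],:d.shape[1]]
    o,r=rays(n,np.c_[u.ravel(),v.ravel()]); return (o+r*d.reshape(-1,1)).reshape(*d.shape,3)
def proj(n,P):
    K,o,M=cam(n); q=(np.atleast_2d(P)-o)@M@np.eye(3); q=q@K.T; return q[:,:2]/q[:,2:]
def tri(a,b):
    (o1,d1),(o2,d2)=rays("top",a),rays("side",b); d1,d2=d1[0],d2[0]
    s,*_=np.linalg.lstsq(np.c_[d1,-d2],o2-o1,rcond=None)
    p,q=o1+s[0]*d1,o2+s[1]*d2; return (p+q)/2,np.linalg.norm(p-q)
E
python3 - <<'E'
from h import *
np.set_printoptions(precision=4,suppress=True)
box=dict(top=dict(clamp=(390,175,440,230),stand=(235,135,305,205)),side=dict(clamp=(345,300,420,365),stand=(295,90,375,215)))
for n in box:
    f=np.load(n+"0.npz");p,d=f["p"],f["d"];C=cloud(n,d);hsv=cv2.cvtColor(p,cv2.COLOR_RGB2HSV)
    gray=p.max(2)
    for k,(a,b,c,e) in box[n].items():
        sub=np.zeros(d.shape,bool);sub[b:e,a:c]=1
        z=C[...,2]
        print(n,k,"desk z",np.median(z[sub]))
        if k=="clamp":
            br=sub&(hsv[...,0]>8)&(hsv[...,0]<25)&(hsv[...,1]>140)
            print(" brass px",br.sum(),np.argwhere(br).mean(0)[::-1],"mean",C[br].mean(0) if br.any() else 0)
            m=sub&(gray<75)&(abs(z-.025)<.012); zz=.027; mm=sub&(abs(z-.010)<.005)
        else:
            m=sub&(gray<60)&(abs(z-.006)<.01); zz=.008; mm=sub&(abs(z-.243+.02)<.07)&(z>.15)
        uv=np.argwhere(m)[:,::-1]; W=onz(n,uv,zz)[:,:2]
        r=cv2.minAreaRect((W*1000).astype(np.float32)); print(" dark rect",len(uv),r)
        print(" sec n",mm.sum(), C[mm].min(0),C[mm].max(0))
        if k=="clamp": print(" base",cv2.minAreaRect((C[mm][:,:2]*1000).astype(np.float32)))
        else:
            q=C[mm]; print(" sign pts mean",q.mean(0))
    
E
```

```text
top clamp desk z 0.0014009085984122427
 brass px 0 [nan nan] mean 0
 dark rect 105 ((539.7091064453125, -326.4028015136719), (79.70494079589844, 44.21197509765625), 1.1780116558074951)
 sec n 382 [ 0.4689 -0.4254  0.005 ] [ 0.6713 -0.2448  0.0146]
 base ((570.1676635742188, -334.7434997558594), (200.8512420654297, 181.87008666992188), 0.7249045968055725)
top stand desk z 0.0026311838671922994
 dark rect 1112 ((645.7423095703125, 172.80050659179688), (124.37767028808594, 143.13055419921875), 20.24742317199707)
 sec n 367 [0.621  0.1228 0.1558] [0.6849 0.2468 0.2927]
 sign pts mean [0.6468 0.1862 0.2348]
side clamp desk z 0.0017394379658942638
 brass px 219 [388.4384 326.9817] mean [ 0.5617 -0.3251  0.054 ]
 dark rect 335 ((550.6063842773438, -326.756591796875), (108.634033203125, 51.61383819580078), 5.802496433258057)
 sec n 618 [ 0.4609 -0.3582  0.005 ] [ 0.6221 -0.2159  0.0149]
 base ((536.5181884765625, -285.9261169433594), (161.18136596679688, 139.41940307617188), 4.988481521606445)
side stand desk z 0.0022401794183410373
 dark rect 1260 ((727.6680297851562, 237.5641632080078), (379.5705871582031, 176.83416748046875), 38.7662239074707)
 sec n 665 [0.6207 0.1232 0.1689] [0.6866 0.2491 0.2929]
 sign pts mean [0.6459 0.1813 0.2338]<stdin>:13: RuntimeWarning: Mean of empty slice.
  ret = um.true_divide(
```

```bash
python3 - <<'E'
from h import *
np.set_printoptions(precision=4,suppress=True)
def rect(n,box,thr,zz,name,s=4):
    p=np.load(n+"0.npz")["p"]; a,b,c,e=box
    g=cv2.resize(p[b:e,a:c].max(2),None,fx=s,fy=s,interpolation=cv2.INTER_CUBIC)
    m=(g<thr).astype(np.uint8); m=cv2.morphologyEx(m,cv2.MORPH_CLOSE,np.ones((5,5)));m=cv2.morphologyEx(m,cv2.MORPH_OPEN,np.ones((25,25)) if name=="stand" else np.ones((7,7)))
    k=max(cv2.findContours(m,cv2.RETR_EXTERNAL,cv2.CHAIN_APPROX_NONE)[0],key=cv2.contourArea)[:,0]
    uv=(k+.5)/s-.5+[a,b]; W=(onz(n,uv,zz)[:,:2]*1000).astype(np.float32)
    print(n,name,thr,cv2.minAreaRect(W)); 
    ap=cv2.approxPolyDP(W.reshape(-1,1,2),8,True)[:,0]; print(ap.round(1).tolist())
for t in(80,100): 
    rect("top",(235,150,305,205),t,.008,"stand"); rect("side",(295,165,375,215),t,.008,"stand")
    rect("top",(398,205,430,228),t,.027,"housing",8); rect("side",(350,320,390,360),t,.027,"housing",8)
for n,b in(("top",(400,185,432,206)),("side",(380,305,415,345))):
    f=np.load(n+"0.npz");p=f["p"].astype(int);C=cloud(n,f["d"]);a,bb,c,e=b
    m=np.zeros(p.shape[:2],bool);m[bb:e,a:c]=1;m&=(p[...,0]-p[...,2]>(60 if n=="side" else 45))
    q=C[m];print(n,"brass",m.sum(),np.argwhere(m).min(0),np.argwhere(m).max(0),q.mean(0));u,s,v=np.linalg.svd(q-q.mean(0));print(v,s/np.sqrt(len(q)))
for n in("top","side"):
    f=np.load(n+"0.npz");C=cloud(n,f["d"]);z=C[...,2];m=(z>.188)&(z<.24)&(abs(C[...,0]-.635)<.06)&(abs(C[...,1]-.175)<.07)
    q=C[m];print(n,"sign",m.sum(),q.mean(0),np.median(q,0))
    xy=q[:,:2]-q[:,:2].mean(0);v=np.linalg.svd(xy,full_matrices=False);print(v[2],v[1]/np.sqrt(len(q)))
E
```

```text
top stand 80 ((653.537841796875, 175.51376342773438), (142.07286071777344, 148.1645050048828), 17.679433822631836)
[[725.0, 123.5], [713.7000122070312, 220.8000030517578], [698.2000122070312, 225.6999969482422], [688.0, 257.6000061035156], [570.5999755859375, 224.10000610351562], [606.5, 89.30000305175781]]
side stand 80 ((645.9449462890625, 171.4766082763672), (131.6532440185547, 151.3631134033203), 18.56311798095703)
[[669.2000122070312, 258.29998779296875], [580.0, 227.8000030517578], [568.7000122070312, 200.8000030517578], [603.5999755859375, 90.9000015258789], [621.4000244140625, 83.4000015258789], [711.5, 116.9000015258789], [724.2999877929688, 142.39999389648438], [689.0, 249.89999389648438]]
top housing 80 ((517.3911743164062, -326.3150634765625), (37.60698699951172, 48.82096481323242), 2.55202579498291)
[[530.2000122070312, -303.29998779296875], [500.5, -303.3999938964844], [510.29998779296875, -322.79998779296875], [503.1000061035156, -349.70001220703125], [535.0, -347.6000061035156]]
side housing 80 ((517.58154296875, -331.2002868652344), (42.54487609863281, 54.34901428222
[... 1394 characters left out ...]
501.20001220703125, -361.29998779296875], [491.29998779296875, -363.0], [525.4000244140625, -362.29998779296875], [537.5, -333.79998779296875]]
top brass 5 [194 410] [195 413] [ 0.5821 -0.3099  0.0708]
[[ 0.1649 -0.9835 -0.0746]
 [-0.6695 -0.1671  0.7238]
 [ 0.7243  0.0694  0.686 ]] [0.0036 0.002  0.001 ]
side brass 54 [310 390] [328 403] [ 0.5838 -0.3193  0.0663]
[[ 0.2063  0.7444 -0.6351]
 [-0.3278  0.6641  0.6719]
 [-0.9219 -0.0696 -0.381 ]] [0.0219 0.0113 0.0021]
top sign 169 [0.6425 0.1805 0.2167] [0.6401 0.1785 0.2158]
[[-0.1153 -0.9933]
 [ 0.9933 -0.1153]] [0.0356 0.0155]
side sign 371 [0.6422 0.1739 0.217 ] [0.6406 0.171  0.2176]
[[-0.0138 -0.9999]
 [ 0.9999 -0.0138]] [0.0336 0.0151]
```

```bash
python3 - <<'E'
from h import *
np.set_printoptions(precision=4,suppress=True)
f=np.load("side0.npz");p,d=f["p"].astype(int),f["d"];C=cloud("side",d);z=C[...,2]
m=(z>.197)&(z<.247)&(abs(C[...,0]-.635)<.035)&(abs(C[...,1]-.175)<.06)
l,lab,st,ce=cv2.connectedComponentsWithStats(m.astype(np.uint8));i=1+st[1:,4].argmax();m=lab==i;print(st[i])
q=C[m]
for _ in range(4):
    c=np.median(q,0);A=np.c_[q[:,1]-c[1],np.ones(len(q))];k,*_=np.linalg.lstsq(A,q[:,0]-c[0],rcond=None);r=q[:,0]-c[0]-A@k
    q=q[abs(r)<max(.004,2*r.std())]
print("sign slope yaw",np.degrees(np.arctan(-k[0])),len(q),q.min(0),q.max(0),c,r.std())
# front-face point at mid
# eye pixels prediction
O=np.array([.6363,.1688,0])
for y in(15,18.4):
  Rz=R.from_euler("z",y,degrees=True).as_matrix();c=O+[0,0,.222]
  cor=c+np.array([[-.0025,.05,.03],[-.0025,-.05,.03],[-.0025,-.05,-.03],[-.0025,.05,-.03],[0,0,-.053]])@Rz.T
  print(y,proj("side",cor).tolist(),proj("top",cor[:2]).tolist())
hsv=cv2.cvtColor(f["p"],cv2.COLOR_RGB2HSV)
def blob(n,b,lo,hi,zz,nm):
    P=np.load(n+"0.npz")["p"];h=cv2.cvtColor(P,cv2.COLOR_RGB2HSV);M=cv2.inRange(h,lo,hi);K=np.zeros_like(M);K[b[1]:b[3],b[0]:b[2]]=1;M*=K
    a=np.argwhere(M)[:,::-1]
    if len(a):print(n,nm,len(a),a.mean(0),onz(n,a.mean(0),zz))
blob("top",(205,178,235,205),(100,100,30),(130,255,255),.145,"cap");blob("side",(280,118,305,135),(100,100,30),(130,255,255),.145,"cap")
for n,b in(("top",(398,205,430,228)),("side",(352,325,385,355))):
    blob(n,b,(22,120,80),(35,255,255),.027,"yellow");blob(n,b,(0,90,70),(18,255,255),.034,"orange")
E
python3 - <<'E'
import cv2
S=cv2.imread("pics/side0.png")[90:190,295:375]
cv2.imwrite("pics/sign.png",cv2.convertScaleAbs(cv2.resize(S,(480,600),interpolation=cv2.INTER_CUBIC),alpha=1.6))
E
```

```text
[321 121  25  30 362]
sign slope yaw 19.3151442376848 357 [0.6207 0.1232 0.1976] [0.6567 0.2174 0.2468] [0.6381 0.1667 0.2228] 0.0011575652229907402
15 [[320.4053423599406, 118.99990786254342], [343.05917029211236, 135.93996984329718], [342.2622765575726, 153.36278626338688], [320.58667483051215, 136.24471985542812], [331.70920635444537, 150.50965352920412]] [[251.4952087493168, 167.51132317586786], [283.6379943869948, 159.81648748562122]]
18.4 [[319.6251845788163, 119.41232239291594], [343.9231027135275, 135.53435552406083], [343.0894949602747, 152.95480854514778], [319.83908528081685, 136.6614340108001], [331.70920635444537, 150.50965352920412]] [[251.77386492132067, 168.40855672410524], [283.4397760121393, 158.90192348417318]]
top cap 31 [211.2258 186.1935] [[0.5846 0.3673 0.145 ]]
side cap 34 [292.6176 124.7647] [[0.5836 0.3677 0.145 ]]
top yellow 3 [414. 218.] [[ 0.507  -0.3265  0.027 ]]
side yellow 21 [364.5714 340.    ] [[ 0.5053 -0.3221  0.027 ]]
side orange 13 [371.2308 337.6923] [[ 0.5198 -0.3255  0.034 ]]
```

View pics/sign.png

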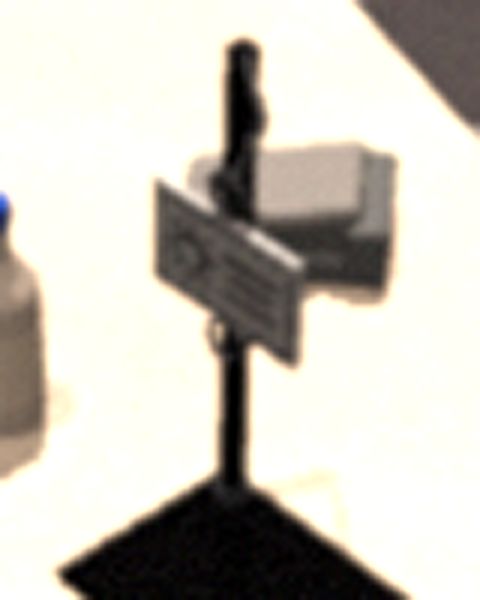

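The sign's lower eye ring is at side pixel ≈(331,148), and the sign yaw is ≈18–19°. The bottle stands at (0.584, 0.367), well aside. I'll move above the wheel first.

>>> jog_arm:
  motion:
    - [[0.47,-0.2,0,0,0,0,0.5],[0.944,-0.4,0,0,0,0,1],[0.944,-0.4,0,0,0,0,1]]

```text
time_s: 0.4
tool_pos: [0.2998, -0.5378, 0.2364]
tool_rot: [-179.9, -0.3, 20.1]
force: [0.2, 1.1, 0.6]
grip_width: 0.0706
grasp_force: 0.0
```

>>> jog_arm:
  motion:
    - [[0.47,-0.2,0,0,0,0,1],[0.944,-0.4,0,0,0,0,1],[0.944,-0.4,0,0,0,0,1]]

```text
time_s: 0.7
tool_pos: [0.3749, -0.4679, 0.2365]
tool_rot: [-179.9, -0.3, 20.1]
force: [1.2, 0.9, 1.8]
grip_width: 0.0468
grasp_force: 0.0
```

>>> jog_arm:
  motion:
    - [[0.47,-0.2,0,0,0,0,1],[0.944,-0.4,0,0,0,0,1],[0.944,-0.4,0.5,0,0,0,1]]

```text
time_s: 1.0
tool_pos: [0.454, -0.4013, 0.1933]
tool_rot: [179.4, -0.7, 20.1]
force: [2.0, -1.4, -0.2]
grip_width: 0.0229
grasp_force: 0.0
```

>>> jog_arm:
  motion:
    - [[0.47,-0.2,0,0,0,0.04,1],[0.944,-0.4,0,0,0,0.08,1],[0.944,-0.4,0.3,0,0,0.083,1],[0.944,-0.4,0.6,0,0,0.083,1],[0.944,-0.4,0.6,0,0,0.083,1]]

```text
time_s: 1.5
tool_pos: [0.5161, -0.3346, 0.1217]
tool_rot: [-179.7, 0.4, 4.6]
force: [-0.4, 0.1, -0.1]
grip_width: 0.0006
grasp_force: 0.0
```

```bash
cat >> h.py <<'E'
def delta(pos,rpy):
    o=env.get_obs();M=R.from_euler("xyz",o["tool_rot"],degrees=True);N=R.from_euler("xyz",rpy,degrees=True)
    print("t",o["time_s"],"pos",o["tool_pos"].round(4),"rot",o["tool_rot"].round(2),"F",o["force"].round(2),"w",round(o["grip_width"],4),"q",o["qpos"].round(1))
    print("shift",(M.inv().apply(np.array(pos)-o["tool_pos"])/.1).round(3),"turn",((M.inv()*N).as_rotvec(degrees=True)/180).round(4))
E
python3 -c "
from h import *
delta([.5188,-.336,.07],[180,0,4.5])"
```

```text
t 1.5 pos [ 0.5161 -0.3346  0.1217] rot [-179.68    0.44    4.56] F [-0.37  0.07 -0.14] w 0.0006 q [ 43.1  19.8 -15.3  95.3   5.6  66.1 -59.1]
shift [0.03  0.019 0.516] turn [-0.0018  0.0024  0.0003]
```

>>> jog_arm:
  motion:
    - [[0.03,0.02,0.35,0,0,0,1],[0.03,0.02,0.65,0,0,0,1],[0.03,0.02,0.65,0,0,0,1],[0.03,0.02,0.65,0,0,0,1]]

```text
time_s: 1.9
tool_pos: [0.5221, -0.3391, 0.0627]
tool_rot: [180.0, -0.0, 4.4]
force: [-0.4, 0.6, 0.5]
grip_width: 0.0008
grasp_force: 0.0
```

>>> jog_arm:
  motion:
    - [[0,0,0.03,0,0,0,1],[0,0,0.06,0,0,0,1],[0,0,0.07,0,0,0,1],[0,0,0.07,0,0,0,1]]

```text
time_s: 2.3
tool_pos: [0.5222, -0.3386, 0.0551]
tool_rot: [180.0, -0.0, 4.5]
force: [-0.2, 0.1, 1.2]
grip_width: 0.0006
grasp_force: 0.0
```

>>> jog_arm:
  motion:
    - [[0,0,0.01,0,0,0,1],[0,0,0.01,0,0,0,1],[0,0,0.01,0,0,0,1]]

```text
time_s: 2.6
tool_pos: [0.5221, -0.3384, 0.0536]
tool_rot: [180.0, 0.0, 4.5]
force: [1.0, -0.8, -1.0]
grip_width: 0.0003
grasp_force: 0.0
```

>>> jog_arm:
  motion:
    - [[-0.035,-0.02,0.02,0,0,0,1],[-0.035,-0.02,0.04,0,0,0,1],[-0.035,-0.02,0.04,0,0,0,1]]

```text
time_s: 2.9
tool_pos: [0.518, -0.3365, 0.0491]
tool_rot: [-180.0, 0.0, 4.5]
force: [-0.1, -0.1, -0.7]
grip_width: 0.0006
grasp_force: 0.0
```

>>> jog_arm:
  motion:
    - [[0,0,0.01,0,0,0,1],[0,0,0.02,0,0,0,1],[0,0,0.02,0,0,0,1]]

```text
time_s: 3.2
tool_pos: [0.5186, -0.3368, 0.0479]
tool_rot: [180.0, -0.0, 4.5]
force: [0.4, 0.6, 0.8]
grip_width: 0.0004
grasp_force: 0.6
```

>>> jog_arm:
  motion:
    - [[0,0,0.01,0,0,0,1],[0,0,0.01,0,0,0,1]]

```text
time_s: 3.4
tool_pos: [0.5187, -0.3369, 0.0475]
tool_rot: [180.0, -0.0, 4.5]
force: [-1.6, 0.8, 6.0]
grip_width: 0.0005
grasp_force: 2.4
```

Contact at 6 N. Now I drag toward the clamp's +y.

>>> jog_arm:
  motion:
    - [[0,-0.04,0,0,0,0,1],[0,-0.08,0,0,0,0,1],[0,-0.12,0,0,0,0,1],[0,-0.16,0,0,0,0,1],[0,-0.2,0,0,0,0,1]]

```text
time_s: 3.9
tool_pos: [0.5174, -0.3189, 0.0479]
tool_rot: [179.8, -0.1, 4.4]
force: [-0.8, -0.0, 1.4]
grip_width: 0.0005
grasp_force: 0.7
```

```bash
cat > look.py <<'E'
from h import *; import sys
t=sys.argv[1];out=[]
for n,b in(("top",sys.argv[2]),("side",sys.argv[3])):
    p,d=env.read_camera(n);np.savez(f"{n}{t}.npz",p=p,d=d);x,y,w,h=map(int,b.split(","))
    out.append(cv2.resize(p[y:y+h,x:x+w,::-1],(400,400*h//w),interpolation=cv2.INTER_CUBIC))
H=max(o.shape[0] for o in out);out=[cv2.copyMakeBorder(o,0,H-o.shape[0],0,0,0) for o in out]
cv2.imwrite(f"pics/{t}.png",cv2.convertScaleAbs(np.hstack(out),alpha=1.5))
o=env.get_obs();print(o["time_s"],o["tool_pos"],o["tool_rot"],o["force"])
E
python3 look.py wheel1 384,181,60,45 350,307,72,54
```

```text
4.0 [ 0.51745565 -0.31694443  0.04756709] [ 1.79933899e+02 -6.25843603e-02  4.49128059e+00] [-1.68628844 -0.59205622  6.21599266]
```

View pics/wheel1.png

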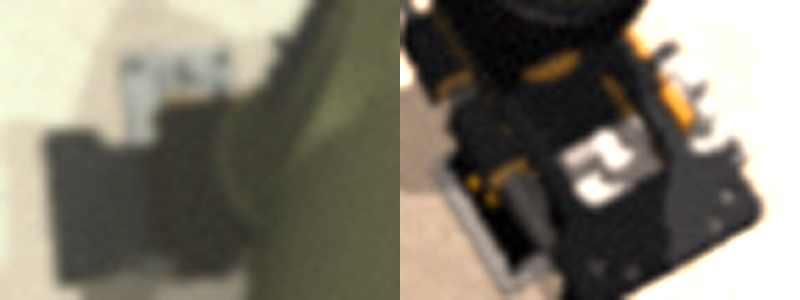

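The arm hides the wheel mark at around side (371,337), so I'll judge by force. Back for a slower stroke with a firmer press.

>>> jog_arm:
  motion:
    - [[0,0,-0.05,0,0,0,1],[0,0.11,-0.05,0,0,0,1],[0,0.22,-0.05,0,0,0,1],[0,0.22,-0.02,0,0,0,1],[0,0.22,0.004,0,0,0,1]]

```text
time_s: 4.5
tool_pos: [0.5183, -0.3408, 0.0465]
tool_rot: [179.9, 0.0, 4.4]
force: [-3.9, -2.0, 13.1]
grip_width: 0.0006
grasp_force: 6.4
```

>>> jog_arm:
  motion:
    - [[0,0,0,0,0,0,1],[0,-0.02,0,0,0,0,1],[0,-0.04,0,0,0,0,1],[0,-0.06,0,0,0,0,1]]

```text
time_s: 4.9
tool_pos: [0.518, -0.336, 0.0475]
tool_rot: [179.7, -0.0, 4.4]
force: [-1.5, -4.6, 8.8]
grip_width: 0.0005
grasp_force: 4.6
```

>>> jog_arm:
  motion:
    - [[0,-0.02,0,0,0,0,1],[0,-0.04,0,0,0,0,1],[0,-0.06,0,0,0,0,1]]

```text
time_s: 5.2
tool_pos: [0.5175, -0.3301, 0.0482]
tool_rot: [179.7, -0.0, 4.4]
force: [-3.9, -3.8, 10.9]
grip_width: 0.0004
grasp_force: 5.2
```

>>> jog_arm:
  motion:
    - [[0,-0.02,0,0,0,0,1],[0,-0.04,0,0,0,0,1],[0,-0.06,0,0,0,0,1]]

```text
time_s: 5.5
tool_pos: [0.517, -0.3237, 0.0482]
tool_rot: [179.7, -0.0, 4.4]
force: [-3.5, -4.1, 10.4]
grip_width: 0.0006
grasp_force: 4.9
```

>>> jog_arm:
  motion:
    - [[0,-0.02,0,0,0,0,1],[0,-0.04,0,0,0,0,1]]

```text
time_s: 5.7
tool_pos: [0.5168, -0.3188, 0.0476]
tool_rot: [179.8, -0.0, 4.4]
force: [-0.1, -2.0, 5.5]
grip_width: 0.0007
grasp_force: 2.5
```

>>> jog_arm:
  motion:
    - [[0,0,-0.05,0,0,0,1],[0,0.11,-0.05,0,0,0,1],[0,0.21,-0.05,0,0,0,1],[0,0.21,-0.02,0,0,0,1],[0,0.21,-0.003,0,0,0,1]]

```text
time_s: 6.2
tool_pos: [0.5183, -0.34, 0.0469]
tool_rot: [179.9, 0.0, 4.4]
force: [-2.4, -3.2, 10.1]
grip_width: 0.0003
grasp_force: 5.3
```

>>> jog_arm:
  motion:
    - [[0,0,0,0,0,0,1],[0,-0.02,0,0,0,0,1],[0,-0.04,0,0,0,0,1],[0,-0.06,0,0,0,0,1]]

```text
time_s: 6.6
tool_pos: [0.5181, -0.3348, 0.0478]
tool_rot: [179.7, -0.0, 4.4]
force: [-2.1, -4.4, 8.5]
grip_width: 0.0005
grasp_force: 4.2
```

>>> jog_arm:
  motion:
    - [[0,-0.02,0,0,0,0,1],[0,-0.04,0,0,0,0,1],[0,-0.06,0,0,0,0,1],[0,-0.08,0,0,0,0,1]]

```text
time_s: 7.0
tool_pos: [0.5184, -0.3268, 0.0483]
tool_rot: [179.7, -0.2, 4.4]
force: [-0.7, -4.3, 6.3]
grip_width: 0.0009
grasp_force: 3.3
```

>>> jog_arm:
  motion:
    - [[0,-0.02,0,0,0,0,1],[0,-0.04,0,0,0,0,1],[0,-0.06,0,0,0,0,1],[0,-0.08,0,0,0,0,1]]

```text
time_s: 7.4
tool_pos: [0.5176, -0.3167, 0.0474]
tool_rot: [179.9, -0.1, 4.5]
force: [-0.5, -2.7, 7.9]
grip_width: 0.0004
grasp_force: 3.7
```

>>> jog_arm:
  motion:
    - [[0,0,-0.2,0,0,0,1],[0,0,-0.6,0,0,0,1],[-1,0,-0.9,0,0,0,1],[-1,0,-0.9,0,0,0,1],[-1,0,-0.9,0,0,0,1]]

```text
time_s: 7.9
tool_pos: [0.4118, -0.3248, 0.137]
tool_rot: [180.0, 0.2, 4.2]
force: [-0.3, -0.2, -0.7]
grip_width: 0.0008
grasp_force: 0.0
```

```bash
python3 look.py wheel2 384,181,60,45 350,307,72,54
```

```text
8.0 [ 0.41596734 -0.32346736  0.13640389] [-1.79986114e+02  1.50044875e-02  4.35567809e+00] [ 0.43616718 -0.01692532 -0.79752899]
```

View pics/wheel2.png

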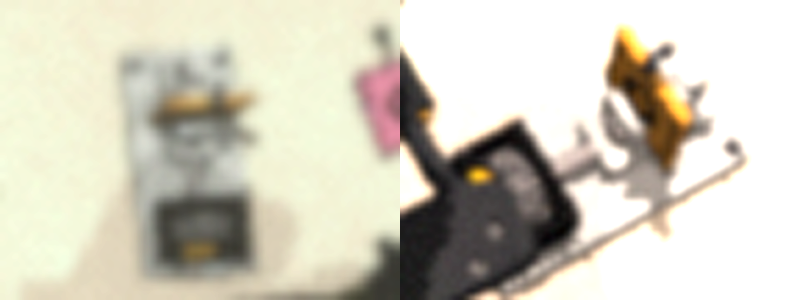

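The orange mark has rolled out of view and the front jaw (crop 620,130) stands off the plate. I'll do one more stroke to make sure it reaches the stop.

>>> jog_arm:
  motion:
    - [[0.5,0.1,0,0,0,0,1],[1,0.21,0.3,0,0,0,1],[1,0.21,0.7,0,0,0,1],[1,0.21,0.85,0,0,0,1],[1,0.21,0.85,0,0,0,1]]

```text
time_s: 8.5
tool_pos: [0.5193, -0.3353, 0.0496]
tool_rot: [-179.9, 0.1, 4.6]
force: [-0.3, -0.3, 0.2]
grip_width: 0.0003
grasp_force: 0.0
```

>>> jog_arm:
  motion:
    - [[0,0,0.03,0,0,0,1],[0,0,0.047,0,0,0,1],[0,0,0.047,0,0,0,1],[0,-0.02,0.047,0,0,0,1]]

```text
time_s: 8.9
tool_pos: [0.5189, -0.3358, 0.0479]
tool_rot: [179.9, -0.1, 4.5]
force: [1.2, -2.6, 2.0]
grip_width: 0.0005
grasp_force: 1.9
```

>>> jog_arm:
  motion:
    - [[0,-0.02,0,0,0,0,1],[0,-0.04,0,0,0,0,1],[0,-0.06,0,0,0,0,1]]

```text
time_s: 9.2
tool_pos: [0.5184, -0.3311, 0.0483]
tool_rot: [179.8, -0.1, 4.4]
force: [0.1, -4.8, 6.6]
grip_width: 0.0004
grasp_force: 3.1
```

>>> jog_arm:
  motion:
    - [[0,-0.02,0,0,0,0,1],[0,-0.04,0,0,0,0,1],[0,-0.06,0,0,0,0,1]]

```text
time_s: 9.5
tool_pos: [0.5179, -0.325, 0.0483]
tool_rot: [179.8, -0.1, 4.4]
force: [0.9, -4.3, 6.3]
grip_width: 0.0001
grasp_force: 3.1
```

>>> jog_arm:
  motion:
    - [[0,-0.02,0,0,0,0,1],[0,-0.04,0,0,0,0,1],[0,-0.06,0,0,0,0,1]]

```text
time_s: 9.8
tool_pos: [0.517, -0.3171, 0.0473]
tool_rot: [180.0, -0.0, 4.4]
force: [-0.0, -1.3, 8.8]
grip_width: 0.0005
grasp_force: 4.9
```

>>> jog_arm:
  motion:
    - [[0,0,-0.05,0,0,0,1],[0,0.09,-0.05,0,0,0,1],[0,0.17,-0.05,0,0,0,1],[0,0.17,-0.02,0,0,0,1],[0,0.17,0.008,0,0,0,1]]

```text
time_s: 10.3
tool_pos: [0.518, -0.3359, 0.0472]
tool_rot: [179.9, 0.0, 4.4]
force: [-5.4, -1.5, 18.6]
grip_width: 0.0004
grasp_force: 9.3
```

>>> jog_arm:
  motion:
    - [[0,0,0,0,0,0,1],[0,-0.02,0,0,0,0,1],[0,-0.04,0,0,0,0,1],[0,-0.06,0,0,0,0,1]]

```text
time_s: 10.7
tool_pos: [0.5182, -0.3328, 0.0482]
tool_rot: [179.6, -0.1, 4.3]
force: [-1.1, -7.0, 7.5]
grip_width: 0.0002
grasp_force: 4.1
```

>>> jog_arm:
  motion:
    - [[0,-0.02,0,0,0,0,1],[0,-0.04,0,0,0,0,1]]

```text
time_s: 10.9
tool_pos: [0.5184, -0.3281, 0.0482]
tool_rot: [179.6, -0.2, 4.4]
force: [-0.3, -5.3, 8.1]
grip_width: 0.0
grasp_force: 4.0
```

>>> jog_arm:
  motion:
    - [[0,-0.02,0,0,0,0,1],[0,-0.04,0,0,0,0,1]]

```text
time_s: 11.1
tool_pos: [0.5183, -0.3239, 0.0482]
tool_rot: [179.6, -0.2, 4.4]
force: [0.8, -5.5, 7.4]
grip_width: 0.0003
grasp_force: 3.7
```

```bash
python3 - <<'E'
import cv2,numpy as np
a,b=[cv2.convertScaleAbs(cv2.resize(np.load(f)["p"][307:345,375:420,::-1],(400,338),interpolation=cv2.INTER_CUBIC),alpha=1.2) for f in("side0.npz","sidewheel2.npz")]
cv2.imwrite("pics/jaw.png",np.hstack([a,b]))
E
```

```text
(no output)
```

View pics/jaw.png

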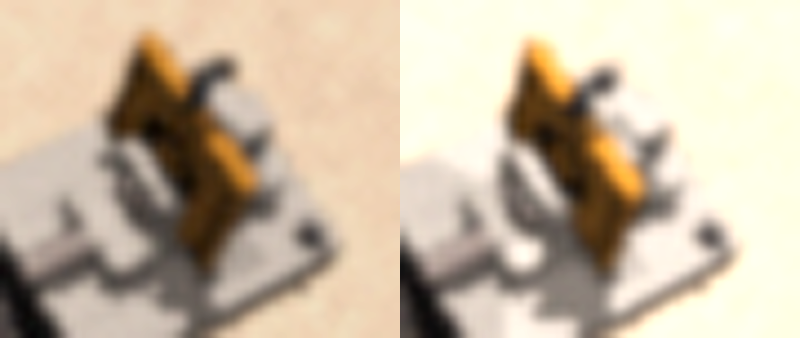

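Fy reaches 5.5–7 N, more than the wheel's own 4 N resistance, so the finger is sliding against the stop and the clamp is fully open. Next I lift, tilt the tool 55° forward and open the fingers.

>>> jog_arm:
  motion:
    - [[0,0,-0.4,0,0,0,1],[0,0,-0.8,0,0,0,0.5],[-0.1,0,-0.8,0,0.04,0,0],[-0.1,0,-0.8,0,0.08,0,0],[-0.1,0,-0.8,0,0.12,0,0]]

```text
time_s: 11.6
tool_pos: [0.5073, -0.3207, 0.1266]
tool_rot: [179.9, -21.9, 4.5]
force: [0.6, 1.4, -0.0]
grip_width: 0.0249
grasp_force: 0.0
```

>>> jog_arm:
  motion:
    - [[0,0,0,0,0.045,0,0],[0,0,0,0,0.09,0,0],[0,0,0,0,0.135,0,0],[0,0,0,0,0.18,0,0],[0,0,0,0,0.186,0,0]]

```text
time_s: 12.1
tool_pos: [0.5074, -0.3168, 0.1246]
tool_rot: [-179.0, -50.8, 4.4]
force: [-0.0, 0.3, -1.2]
grip_width: 0.0643
grasp_force: 0.0
```

```bash
python3 -c "
from h import *
delta([.5125,-.3268,.0986],[180,-55,4.5])"; python3 look.py pre 384,171,60,50 340,290,90,75
```

```text
t 12.1 pos [ 0.5074 -0.3168  0.1246] rot [-178.98  -50.8     4.36] F [-0.02  0.35 -1.19] w 0.0643 q [ 72.4   7.7 -20.9 127.9 -74.7  40.1  26. ]
shift [-0.174  0.107  0.196] turn [-0.005   0.0233 -0.0007]
12.2 [ 0.50479454 -0.31618978  0.12110503] [-178.35223855  -50.43622649    3.6899949 ] [-0.43336051  0.49609098  0.33253144]
```

View pics/pre.png

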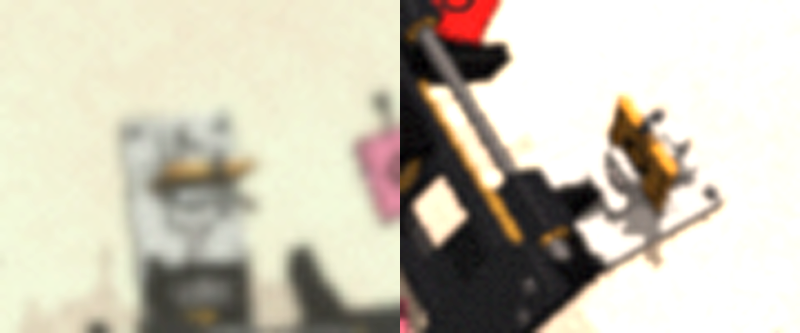

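```bash
python3 - <<'E'
from h import *
np.set_printoptions(precision=4,suppress=True)
o=env.get_obs();M=R.from_euler("xyz",o["tool_rot"],degrees=True).as_matrix();w=o["grip_width"];print(w,o["tool_pos"],o["tool_rot"])
P=o["tool_pos"]+np.array([[0,s*(w/2+.007),.014] for s in(1,-1)])@M.T
print(P,proj("top",P),proj("side",P))
f=np.load("toppre.npz");p=f["p"].astype(int)
m=np.zeros(p.shape[:2],bool);m[190:202,400:428]=1;m&=p[...,0]-p[...,2]>38
a=np.argwhere(m)[:,::-1];print(len(a),a.min(0),a.max(0),onz("top",[a.mean(0),a.min(0),a.max(0)],.069))
f=np.load("sidepre.npz");p=f["p"].astype(int)
m=np.zeros(p.shape[:2],bool);m[305:340,384:402]=1;m&=p[...,0]-p[...,2]>45
a=np.argwhere(m)[:,::-1];print(len(a),onz("side",[a.mean(0),a[a[:,1].argmin()],a[a[:,0].argmax()]],.07),a[a[:,1].argmin()],a[a[:,0].argmax()])
E=np.array([.5803,-.3213,.046]);Rz=R.from_euler("zy",[4.5,5],degrees=True).as_matrix()
c=E+np.array([[0,.023,.024],[0,-.023,.024],[0,0,.046]])@Rz.T;print(proj("top",c),proj("side",c))
E
```

```text
0.07251140580216099 [ 0.5048 -0.3162  0.1211] [-178.3522  -50.4362    3.69  ]
[[ 0.5193 -0.3582  0.1114]
 [ 0.5118 -0.272   0.113 ]] [[429.4237 211.0368]
 [403.7876 212.746 ]] [[382.0396 337.0882]
 [359.9524 302.4085]]
20 [409 195] [421 197] [[ 0.5789 -0.3196  0.069 ]
 [ 0.5816 -0.3012  0.069 ]
 [ 0.5752 -0.3428  0.069 ]]
272 [[ 0.5807 -0.3074  0.07  ]
 [ 0.5729 -0.2806  0.07  ]
 [ 0.6091 -0.2957  0.07  ]] [384 305] [401 305]
[[408.2548 195.2044]
 [421.3721 194.4291]
 [416.3435 193.    ]] [[390.7993 310.4383]
 [402.6585 327.8312]
 [398.8437 314.2773]]
```

Plate edges in top view are (409,196) to (421,196), matching the prediction within 2 mm. The fingers sit symmetrically around them, so I'll align and go in.

```bash
python3 -c "
from h import *
delta([.5125,-.327,.0986],[180,-55,4.5])"
```

```text
t 12.2 pos [ 0.5048 -0.3162  0.1211] rot [-178.35  -50.44    3.69] F [-0.43  0.5   0.33] w 0.0725 q [ 72.4   7.9 -20.8 128.1 -74.3  40.   25.5]
shift [-0.129  0.118  0.194] turn [-0.0056  0.0253 -0.0031]
```

>>> jog_arm:
  motion:
    - [[0,0,0,0,0,0,0],[0,0,0,0,0,0,0],[0,0,0,0,0,0,0]]

```text
time_s: 12.5
tool_pos: [0.5089, -0.3162, 0.1255]
tool_rot: [-179.0, -50.6, 4.6]
force: [0.9, 0.2, -0.5]
grip_width: 0.0865
grasp_force: 0.0
```

```bash
python3 -c "
from h import *
delta([.5125,-.327,.0986],[180,-55,4.5])"
```

```text
t 12.5 pos [ 0.5089 -0.3162  0.1255] rot [-179.01  -50.6     4.58] F [ 0.86  0.23 -0.47] w 0.0865 q [ 72.1   7.7 -20.9 127.7 -74.1  40.   25.3]
shift [-0.191  0.114  0.19 ] turn [-0.0059  0.0245  0.0001]
```

>>> jog_arm:
  motion:
    - [[-0.19,0.11,0.19,-0.006,0.024,0,0],[-0.19,0.11,0.19,-0.006,0.024,0,0],[-0.19,0.11,0.19,-0.006,0.024,0,0],[-0.19,0.11,0.19,-0.006,0.024,0,0]]

```text
time_s: 12.9
tool_pos: [0.5121, -0.3265, 0.0983]
tool_rot: [-179.9, -54.9, 4.4]
force: [-0.2, -0.2, 0.2]
grip_width: 0.0873
grasp_force: 0.0
```

```bash
python3 -c "
from h import *
delta([.585,-.3215,.047],[180,-55,4.5])"
```

```text
t 12.9 pos [ 0.5121 -0.3265  0.0983] rot [-179.93  -54.93    4.39] F [-0.23 -0.23  0.24] w 0.0873 q [ 74.4  13.4 -21.6 129.2 -85.6  40.   40.5]
shift [-0.     0.007  0.893] turn [ 0.0001  0.0004 -0.0003]
```

>>> jog_arm:
  motion:
    - [[0,0,0.15,0,0,0,0],[0,0,0.3,0,0,0,0],[0,0,0.3,0,0,0,0]]

```text
time_s: 13.2
tool_pos: [0.5376, -0.3237, 0.0813]
tool_rot: [-179.9, -55.0, 4.5]
force: [-0.3, 0.3, -0.0]
grip_width: 0.0869
grasp_force: 0.0
```

```bash
python3 -c "
from h import *
delta([.585,-.3215,.047],[180,-55,4.5])"
```

```text
t 13.2 pos [ 0.5376 -0.3237  0.0813] rot [-179.92  -54.99    4.49] F [-0.29  0.3  -0.03] w 0.0869 q [ 76.1  17.6 -26.7 127.7 -88.6  36.   43.7]
shift [-0.009  0.016  0.585] turn [-0.0004  0.     -0.    ]
```

Joint 5 is near its limit, so I'll reduce the tilt to 47°. Straightening the leaning plate later gives +5°.

>>> jog_arm:
  motion:
    - [[0,0,-0.05,0,-0.02,0,0],[0,0,-0.1,0,-0.044,0,0],[0,0,-0.1,0,-0.044,0,0]]

```text
time_s: 13.5
tool_pos: [0.5296, -0.3265, 0.0899]
tool_rot: [179.5, -47.1, 4.9]
force: [0.1, -1.0, 0.9]
grip_width: 0.0874
grasp_force: 0.0
```

```bash
python3 -c "
from h import *
delta([.5845,-.3215,.047],[180,-47,4.5])"
```

```text
t 13.5 pos [ 0.5296 -0.3265  0.0899] rot [179.54 -47.12   4.85] F [ 0.13 -1.    0.86] w 0.0874 q [ 71.8  12.7 -24.6 125.4 -71.8  32.6  23.5]
shift [ 0.061 -0.009  0.696] turn [ 0.0011 -0.0007  0.0013]
```

>>> jog_arm:
  motion:
    - [[0.06,0,0.2,0,0,0,0],[0.06,0,0.4,0,0,0,0],[0.06,0,0.4,0,0,0,0]]

```text
time_s: 13.8
tool_pos: [0.5616, -0.3211, 0.0623]
tool_rot: [-179.7, -47.1, 4.3]
force: [-0.1, -0.2, 0.2]
grip_width: 0.0875
grasp_force: 0.0
```

```bash
python3 -c "
from h import *
delta([.5845,-.3215,.047],[180,-47,4.5])"
```

```text
t 13.8 pos [ 0.5616 -0.3211  0.0623] rot [-179.73  -47.05    4.33] F [-0.05 -0.16  0.17] w 0.0875 q [ 69.7  18.2 -26.4 123.5 -75.3  28.   26.6]
shift [0.044 0.022 0.271] turn [-0.0008 -0.0003 -0.0006]
```

>>> jog_arm:
  motion:
    - [[0.04,0.01,0.14,0,0,0,0],[0.04,0.01,0.27,0,0,0,0],[0.04,0.01,0.27,0,0,0,0]]

```text
time_s: 14.1
tool_pos: [0.5832, -0.3215, 0.0471]
tool_rot: [-179.8, -47.0, 4.3]
force: [-0.4, -0.1, -0.6]
grip_width: 0.0869
grasp_force: 0.0
```

```bash
python3 -c "
from h import *
delta([.5845,-.3215,.047],[180,-47,4.5])"; python3 look.py grasp 384,171,60,50 340,290,90,75
```

```text
t 14.1 pos [ 0.5832 -0.3215  0.0471] rot [-179.77  -47.01    4.26] F [-0.41 -0.12 -0.56] w 0.0869 q [ 68.4  21.6 -27.4 121.7 -77.3  25.1  28.5]
shift [0.008 0.001 0.01 ] turn [-0.0003 -0.0001 -0.0009]
14.2 [ 0.58262945 -0.3223526   0.04772058] [-179.8778525   -46.99705949    4.26759732] [-0.17135135  0.51848844  0.53686766]
```

View pics/grasp.png

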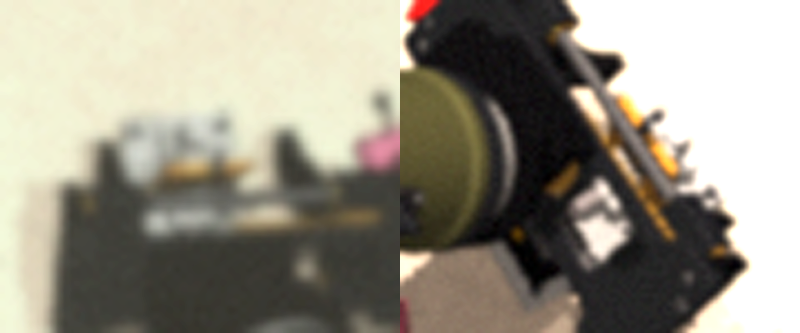

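The fingers straddle the plate: tips at crop (105,150) and (285,140), plate centre at (205,168). Closing.

>>> jog_arm:
  motion:
    - [[0,0,0,0,0,0,0.3],[0,0,0,0,0,0,0.4],[0,0,0,0,0,0,0.5],[0,0,0,0,0,0,0.6],[0,0,0,0,0,0,0.7]]
  grip_force: 20

```text
time_s: 14.7
tool_pos: [0.5834, -0.3223, 0.0478]
tool_rot: [-179.9, -47.0, 4.3]
force: [0.0, 0.1, 0.7]
grip_width: 0.055
grasp_force: 0.0
```

>>> jog_arm:
  motion:
    - [[0,0,0,0,0,0,0.9],[0,0,0,0,0,0,1],[0,0,0,0,0,0,1],[0,0,0,0,0,0,1]]

```text
time_s: 15.1
tool_pos: [0.5835, -0.3222, 0.0477]
tool_rot: [-179.9, -47.0, 4.3]
force: [-0.2, -0.4, 0.5]
grip_width: 0.0451
grasp_force: 20.0
```

>>> jog_arm:
  motion:
    - [[0.073,0,-0.068,0,0,0,1],[0.146,0,-0.136,0,0,0,1],[0.29,0,-0.27,0,0,0,1],[0.44,0,-0.41,0,0,0,1],[0.44,0,-0.41,0,0,0,1]]

```text
time_s: 15.6
tool_pos: [0.5846, -0.3232, 0.1106]
tool_rot: [179.7, -47.1, 4.6]
force: [0.6, -0.6, -0.1]
grip_width: 0.0458
grasp_force: 20.0
```

>>> jog_arm:
  motion:
    - [[0.2,0,-0.2,0,0.014,0,1],[0.4,0,-0.4,0,0.028,0,1],[0.4,0,-0.6,0,0.028,0,1],[0.4,0,-0.6,0,0.028,0,1]]

```text
time_s: 16.0
tool_pos: [0.5658, -0.3253, 0.1783]
tool_rot: [179.9, -52.0, 4.3]
force: [0.4, -0.1, -0.7]
grip_width: 0.0456
grasp_force: 20.0
```

```bash
python3 -c "
from h import *
delta([.55,.0,.24],[180,-52,18.5])"; python3 look.py lift 380,130,90,75 340,240,90,75
```

```text
t 16.0 pos [ 0.5658 -0.3253  0.1783] rot [179.88 -52.02   4.32] F [ 0.38 -0.09 -0.65] w 0.0456 q [ 70.6   6.9 -24.6 121.9 -71.2  37.4  15.6]
shift [ 0.54  -3.255 -0.317] turn [ 0.0628 -0.0001 -0.0485]
16.1 [ 0.56650095 -0.32360665  0.1768048 ] [-179.8767731   -51.97735012    4.24987771] [ 0.45112998 -0.33966749 -1.58153538]
```

View pics/lift.png

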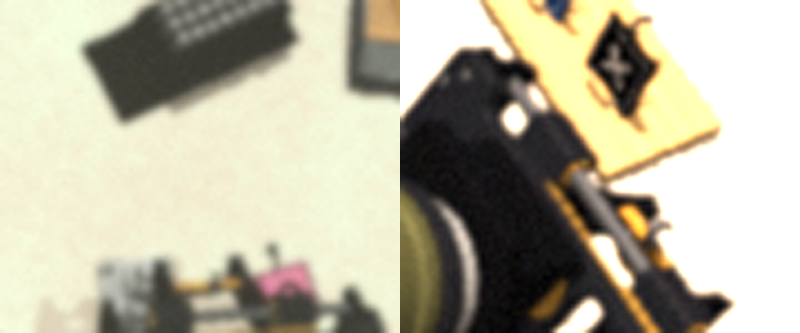

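Lifted: the brass plate sits between the fingers at top (426,194), above the clamp. My picture budget is used, so from here I measure by number. Carrying it across now.

>>> jog_arm:
  motion:
    - [[0,-0.3,0,0,0,0,1],[0,-0.7,0,0,0,0,1],[0,-1,0,0,0,0,1]]

```text
time_s: 16.4
tool_pos: [0.5589, -0.2205, 0.1759]
tool_rot: [-179.6, -51.9, 4.2]
force: [0.2, 0.7, -1.7]
grip_width: 0.0457
grasp_force: 20.0
```

>>> jog_arm:
  motion:
    - [[0,-0.4,0,0,0,0,1],[0,-0.8,0,0,0,0,1],[0,-1,0,0,0,0,1]]

```text
time_s: 16.7
tool_pos: [0.5507, -0.1195, 0.1758]
tool_rot: [-179.8, -51.9, 4.5]
force: [-0.2, -0.2, -1.5]
grip_width: 0.0457
grasp_force: 20.0
```

>>> jog_arm:
  motion:
    - [[0,-0.4,0,0.02,0,-0.016,1],[0,-0.8,0,0.04,0,-0.032,1],[0,-1,0,0.063,0,-0.0485,1],[0,-1,0,0.063,0,-0.0485,1]]

```text
time_s: 17.1
tool_pos: [0.5437, -0.0223, 0.177]
tool_rot: [-179.6, -52.0, 18.6]
force: [-0.3, -0.9, -1.3]
grip_width: 0.0458
grasp_force: 20.0
```

>>> jog_arm:
  motion:
    - [[0,-0.3,0,0,0,0,1],[0,-0.6,0,0,0,0,1],[0,-0.8,0,0,0,0,1],[0,-0.8,0,0,0,0,1],[0,-0.8,0,0,0,0,1]]

```text
time_s: 17.6
tool_pos: [0.5455, 0.0473, 0.1825]
tool_rot: [-179.0, -51.0, 18.5]
force: [-0.2, -0.7, -1.7]
grip_width: 0.0454
grasp_force: 20.0
```

```bash
python3 -c "
from h import *
delta([.575,.149,.1413],[180,-52,18.5])"
```

```text
t 17.6 pos [0.5455 0.0473 0.1825] rot [-178.99  -50.95   18.49] F [-0.23 -0.65 -1.66] w 0.0454 q [ 35.7 -17.2 -28.2 140.3 -80.5  27.4   0.7]
shift [ 0.059 -0.858  0.743] turn [-0.0055  0.0058 -0.0001]
```

>>> jog_arm:
  motion:
    - [[0,0,0.25,0,0,0,1],[0.03,0,0.5,0,0,0,1],[0.05,0,0.6,0,0,0,1]]

```text
time_s: 17.9
tool_pos: [0.5839, 0.0562, 0.1599]
tool_rot: [-178.6, -51.2, 17.8]
force: [-0.3, -0.3, -0.8]
grip_width: 0.0454
grasp_force: 20.0
```

```bash
python3 -c "
from h import *
delta([.58,.149,.1413],[180,-52,18.5])"
```

```text
t 17.9 pos [0.5839 0.0562 0.1599] rot [-178.56  -51.16   17.77] F [-0.29 -0.26 -0.81] w 0.0454 q [ 13.6  -8.1 -11.2 138.  -88.5  18.1  10.3]
shift [ 0.01  -0.887  0.331] turn [-0.0048  0.0046 -0.0026]
```

>>> jog_arm:
  motion:
    - [[0,-0.1,0,0,0,0,1],[0,-0.2,0,0,0,0,1],[0,-0.3,0.05,0,0,0,1],[0,-0.4,0.05,0,0,0,1],[0,-0.4,0.05,0,0,0,1]]

```text
time_s: 18.4
tool_pos: [0.5732, 0.0984, 0.1584]
tool_rot: [-178.6, -51.2, 18.1]
force: [-0.2, 0.1, -1.6]
grip_width: 0.0457
grasp_force: 20.0
```

```bash
python3 -c "
from h import *
delta([.58,.149,.1413],[180,-52,18.5])"
```

```text
t 18.4 pos [0.5732 0.0984 0.1584] rot [-178.56  -51.18   18.11] F [-0.19  0.13 -1.6 ] w 0.0457 q [-17.4 -10.7  11.2 140.3 -89.2   9.2   8.2]
shift [ 0.006 -0.453  0.291] turn [-0.0063  0.0045 -0.0014]
```

Joints 4 and 5 are at their limits. I'll fit a forward model to the logged poses to find a reachable pose for the hanging.

```bash
cat > fk.py <<'E'
import numpy as np, itertools
from scipy.spatial.transform import Rotation as R
from scipy.optimize import least_squares
D=np.array([
[71.396,18.435,-4.017,83.168,1.294,78.540,-3.260,.21585,-.61262,.23557,-179.902,.004,19.414],
[43.1,19.8,-15.3,95.3,5.6,66.1,-59.1,.5161,-.3346,.1217,-179.68,.44,4.56],
[72.4,7.7,-20.9,127.9,-74.7,40.1,26.0,.5074,-.3168,.1246,-178.98,-50.8,4.36],
[74.4,13.4,-21.6,129.2,-85.6,40.0,40.5,.5121,-.3265,.0983,-179.93,-54.93,4.39],
[76.1,17.6,-26.7,127.7,-88.6,36.0,43.7,.5376,-.3237,.0813,-179.92,-54.99,4.49],
[71.8,12.7,-24.6,125.4,-71.8,32.6,23.5,.5296,-.3265,.0899,179.54,-47.12,4.85],
[69.7,18.2,-26.4,123.5,-75.3,28.0,26.6,.5616,-.3211,.0623,-179.73,-47.05,4.33],
[68.4,21.6,-27.4,121.7,-77.3,25.1,28.5,.5832,-.3215,.0471,-179.77,-47.01,4.26],
[70.6,6.9,-24.6,121.9,-71.2,37.4,15.6,.5658,-.3253,.1783,179.88,-52.02,4.32],
[35.7,-17.2,-28.2,140.3,-80.5,27.4,.7,.5455,.0473,.1825,-178.99,-50.95,18.49],
[13.6,-8.1,-11.2,138.0,-88.5,18.1,10.3,.5839,.0562,.1599,-178.56,-51.16,17.77],
[-17.4,-10.7,11.2,140.3,-89.2,9.2,8.2,.5732,.0984,.1584,-178.56,-51.18,18.11]])
def chain(q,s,p):
    q=np.radians(q);T=R.identity();x=np.array([0,0,p[0]])
    L=[None,None,(p[1],p[2]),None,(p[3],p[4]),None,(p[5],p[6])]
    for i,a in enumerate("zyzyzyz"):
        if i==3 : x=x+T.apply([p[1],0,p[2]])
        if i==5 : x=x+T.apply([p[3],0,p[4]])
        T=T*R.from_euler(a,s[i]*q[i])
    x=x+T.apply([0,0,p[6]]) if True else x
    return x,T
def chain2(q,s,p):   # extra x offset after joint 6
    q=np.radians(q);T=R.identity();x=np.array([0,0,p[0]])
    for i,a in enumerate("zyzyzyz"):
        if i==3: x=x+T.apply([p[1],0,p[2]])
        if i==4: x=x+T.apply([p[7],0,0])
        if i==5: x=x+T.apply([p[3],0,p[4]])
        if i==6: x=x+T.apply([p[5],0,p[6]])
        T=T*R.from_euler(a,s[i]*q[i])
    return x,T
def fit():
    best=None;RT=R.from_euler("xyz",D[:,10:],degrees=True)
    for s in itertools.product((1,-1),repeat=4):
        s=(s[0],1,s[1],1,s[2],1,s[3])
        E=[(chain2(q,s,[0]*8)[1].inv()*r) for q,r in zip(D[:,:7],RT)]
        C=R.concatenate(E); m=C.mean(); e=np.degrees((m.inv()*C).magnitude()).max()
        if best is None or e<best[0]: best=(e,s,m)
    e,s,m=best
    f=lambda p:np.concatenate([chain2(q,s,p)[0]-x for q,x in zip(D[:,:7],D[:,7:10])])
    r=least_squares(f,[.3,0,.35,0,.35,0,.25,0]); return s,m,r.x,e,np.abs(r.fun).max()
E
python3 - <<'E'
from fk import *
s,m,p,e,r=fit();print(s,m.as_euler("xyz",degrees=True),p.round(4),e,r)
E
```

```text
(-1, 1, -1, 1, -1, 1, -1) [ 1.08726570e-02 -8.31310300e-03  8.99979873e+01] [ 0.2464  0.0164  0.4615 -0.0227  0.4862 -0.0039  0.3578  0.0112] 0.09766011561043875 0.022791169733971217
```

```bash
cat >> fk.py <<'E'
def chain3(q,s,v):
    q=np.radians(q);T=R.identity();x=np.zeros(3)
    for i,a in enumerate("zyzyzyz"):
        x=x+T.apply(v[3*i:3*i+3]); T=T*R.from_euler(a,s[i]*q[i])
    return x+T.apply(v[21:24]),T
def fit3(lam=.003):
    s,m,p,e,r=fit()
    v0=np.zeros(24);v0[2]=.2464;v0[11]=.4615;v0[17]=.486;v0[23]=.3578
    w=np.ones(24);w[[2,11,17,23]]=0
    f=lambda v:np.concatenate([np.concatenate([chain3(q,s,v)[0]-x for q,x in zip(D[:,:7],D[:,7:10])]),lam*w*v])
    r=least_squares(f,v0);return s,m,r.x,np.abs(r.fun[:3*len(D)]).max()
E
python3 - <<'E'
from fk import *
for l in(.03,.01,.001):
    s,m,v,r=fit3(l);print(l,v.reshape(8,3).round(4).tolist(),r)
E
```

```text
0.03 [[-0.0004, 0.0001, 0.2509], [-0.0009, -0.0079, -0.0], [0.0015, -0.0079, 0.0], [-0.004, -0.0057, 0.4687], [-0.0001, -0.0057, 0.0], [0.001, 0.0004, 0.5156], [-0.0015, 0.0004, -0.0], [0.0006, -0.0, 0.3564]] 0.0007070281961197578
0.01 [[-0.0004, 0.0001, 0.2509], [-0.001, -0.0079, -0.0], [0.0016, -0.0079, 0.0], [-0.0042, -0.0057, 0.4687], [-0.0001, -0.0057, 0.0], [0.0011, 0.0004, 0.5157], [-0.0015, 0.0004, -0.0], [0.0006, -0.0, 0.3564]] 0.0007042395207414731
0.001 [[-0.0004, 0.0001, 0.2509], [-0.001, -0.0079, 0.0], [0.0016, -0.0079, 0.0], [-0.0042, -0.0057, 0.4687], [-0.0002, -0.0057, 0.0], [0.0011, 0.0004, 0.5157], [-0.0016, 0.0004, -0.0], [0.0006, -0.0, 0.3564]] 0.0007038714127031998
```

```bash
cat >> fk.py <<'E'
LO=np.array([-163.93,-17.29,-79.2,3.27,-89.18,5.43,-154.24]);HI=np.array([163.93,119.83,71.16,140.29,269.18,117.66,154.24])
S,Mo,V,_=fit3()
def ik(x,rot,q0,mar=2):
    f=lambda q:np.r_[(chain3(q,S,V)[0]-x)*100,(rot.inv()*(chain3(q,S,V)[1]*Mo)).as_rotvec()*20,(q-q0)*1e-4]
    r=least_squares(f,np.clip(q0,LO+mar+.1,HI-mar-.1),bounds=(LO+mar,HI-mar))
    return r.x,np.linalg.norm(r.fun[:3])*10,np.degrees(np.linalg.norm(r.fun[3:6])/20)
EYE=np.array([.6385,.170,.169])
def target(dx,dz,tilt,yaw,eye=EYE,t=(.003,0,-.0377)):
    Rz=R.from_euler("z",yaw,degrees=True)
    return eye+Rz.apply(np.array([dx,0,dz])+R.from_euler("y",52-tilt,degrees=True).apply(t)), R.from_euler("xyz",[180,-tilt,yaw],degrees=True)
E
python3 - <<'E'
from fk import *
q0=np.array([-17.4,-10.7,11.2,140.3,-89.2,9.2,8.2])
rng=np.random.default_rng(0)
for tilt in(52,46,40,35):
  for dx,dz in((-.05,.01),(-.03,.01),(0,0)):
    x,r=target(dx,dz,tilt,18.5);best=[]
    for k in range(10):
        s=q0 if k==0 else rng.uniform(LO,HI)*[.4,1,.4,1,1,.4,1]
        q,e,a=ik(x,r,s)
        if e<1 and a<.5: best.append((abs(q-q0).max(),q.round(0).astype(int).tolist(),k))
    print(tilt,dx,x.round(4),len(best),[b[1:] for b in sorted(best,key=lambda b:b[0])[:3]])
E
```

```text
52 -0.05 [0.5939 0.1551 0.1413] 1 [([22, -4, -37, 137, 215, 7, 56], 1)]
52 -0.03 [0.6129 0.1614 0.1413] 5 [([33, 0, -48, 135, 202, 7, 70], 2), ([33, 0, -48, 135, 202, 7, 70], 8), ([33, 0, -48, 135, 202, 7, 70], 5)]
52 0 [0.6413 0.171  0.1313] 4 [([38, 8, -56, 131, 158, 8, 117], 1), ([5, 4, -22, 132, 184, 7, 88], 4), ([5, 4, -22, 132, 184, 7, 88], 6)]
46 -0.05 [0.5902 0.1538 0.1412] 5 [([39, -5, -53, 133, -59, 7, -31], 0), ([39, -5, -53, 133, -59, 7, -31], 3), ([39, -5, -53, 133, -59, 7, -31], 1)]
46 -0.03 [0.6091 0.1602 0.1412] 0 []
46 0 [0.6376 0.1697 0.1312] 1 [([52, 11, -70, 127, 66, 7, -149], 7)]
40 -0.05 [0.5864 0.1526 0.1415] 2 [([31, -4, -45, 129, -20, 15, -69], 9), ([0, -4, -16, 130, -11, 14, -78], 0)]
40 -0.03 [0.6054 0.1589 0.1415] 6 [([32, -1, -47, 127, -10, 14, -78], 5), ([24, -1, -39, 127, -10, 14, -79], 6), ([-12, -2, -4, 128, -7, 14, -82], 0)]
40 0 [0.6338 0.1684 0.1315] 7 [([-37, 2, 21, 126, -10, 12, -78], 0), ([-25, 2, 8, 125, -8, 12, -81], 8), ([-16, 3, 0, 125, -6, 12, -82], 7)]
35 -0.05 [0.5834 0.1515 0.1421] 8 [([23, -3, -38, 126, -9, 22, -80], 9), ([7, -3, -23, 126, -7, 22, -82], 5), ([5, -3, -21, 126, -7, 22, -82], 8)]
35 -0.03 [0.6023 0.1579 0.1421] 8 [([12, 0, -28, 124, -4, 21, -85], 3), ([0, 0, -16, 124, -4, 21, -85], 9), ([23, 0, -39, 123, -3, 21, -85], 8)]
35 0 [0.6308 0.1674 0.1321] 4 [([-36, 3, 20, 122, -7, 20, -82], 0), ([26, 6, -44, 120, 9, 21, -95], 1), ([55, 17, -77, 119, 39, 25, -119], 5)]
```

>>> jog_arm:
  motion:
    - [[0.02,-0.02,0.02,0,-0.015,0,1],[0.04,-0.04,0.04,0,-0.03,0,1],[0.06,-0.06,0.06,0,-0.045,0,1],[0.08,-0.08,0.08,0,-0.06,0,1],[0.08,-0.08,0.08,0,-0.064,0,1]]

```text
time_s: 18.9
tool_pos: [0.5813, 0.1086, 0.1599]
tool_rot: [-178.7, -39.9, 18.3]
force: [-0.6, 0.1, -1.4]
grip_width: 0.0457
grasp_force: 20.0
```

>>> jog_arm:
  motion:
    - [[0,0,0,0,0,0,1],[0,0,0,0,0,0,1]]

```text
time_s: 19.1
tool_pos: [0.5817, 0.1092, 0.1606]
tool_rot: [-178.6, -40.2, 18.4]
force: [0.6, 1.3, -1.7]
grip_width: 0.0456
grasp_force: 20.0
```

```bash
python3 -c "
from h import *
import fk
x,r=fk.target(-.045,.0105,40,18.5);print(x)
delta(x,[180,-40,18.5])"
```

```text
[0.59117502 0.15416528 0.1420001 ]
t 19.1 pos [0.5817 0.1092 0.1606] rot [-178.61  -40.21   18.41] F [ 0.6   1.27 -1.67] w 0.0456 q [  5.   -7.2 -12.9 130.4 -29.8  19.3 -54.4]
shift [ 0.057 -0.39   0.301] turn [-0.0074 -0.0012 -0.0004]
```

>>> jog_arm:
  motion:
    - [[0.02,-0.1,0.1,-0.003,0,0,1],[0.04,-0.2,0.2,-0.007,0,0,1],[0.057,-0.3,0.3,-0.007,0,0,1],[0.057,-0.39,0.3,-0.007,0,0,1],[0.057,-0.39,0.3,-0.007,0,0,1]]

```text
time_s: 19.6
tool_pos: [0.5891, 0.1568, 0.1409]
tool_rot: [-179.9, -40.1, 18.7]
force: [-0.1, -0.5, -0.6]
grip_width: 0.0455
grasp_force: 20.0
```

>>> jog_arm:
  motion:
    - [[0,0,0,0,0,0,1],[0,0,0,0,0,0,1]]

```text
time_s: 19.8
tool_pos: [0.5906, 0.1553, 0.1424]
tool_rot: [-179.9, -40.2, 18.6]
force: [0.0, 0.1, -1.0]
grip_width: 0.0458
grasp_force: 20.0
```

```bash
python3 - <<'E'
from h import *
import fk
np.set_printoptions(precision=4,suppress=True,linewidth=250)
x,r=fk.target(-.045,.0105,40,18.5);delta(x,[180,-40,18.5])
o=env.get_obs();M=R.from_euler("xyz",o["tool_rot"],degrees=True)
# predicted hook points & eye pixels
Rp=R.from_euler("zy",[18.5,52+o["tool_rot"][1]],degrees=True)
c=o["tool_pos"]-Rp.apply([.003,0,.002])
pts={"seat":[0,0,.0397],"crest":[0,0,.046],"tip":[.006,0,.0355],"TL":[0,.023,.024],"TR":[0,-.023,.024]}
for n in("top","side"):
    print(n,{k:proj(n,c+Rp.apply(v))[0].round(1) for k,v in pts.items()},"eye",proj(n,fk.EYE)[0].round(1))
    p,d=env.read_camera(n);np.savez(n+"st.npz",p=p,d=d)
    C=cloud(n,d);q=p.astype(int);m=(q[...,0]-q[...,2]>40)&(C[...,2]>.09)&(C[...,2]<.2)&(C[...,1]>.1)
    print(m.sum(),C[m].mean(0) if m.any() else 0,C[m].min(0),C[m].max(0))
p=np.load("sidest.npz")["p"];g=p.max(2)
print("side cols 316..352");
for v in range(132,176): print(v," ".join("%3d"%a for a in g[v,312:352]))
E
```

```text
t 19.8 pos [0.5906 0.1553 0.1424] rot [-179.93  -40.19   18.55] F [ 0.01  0.07 -0.99] w 0.0458 q [  7.   -3.4 -22.7 129.4 -12.5  13.9 -76.5]
shift [-0.001  0.013  0.004] turn [-0.0006 -0.0011  0.0002]
top {'seat': array([274.6, 181.5]), 'crest': array([274.4, 180.7]), 'tip': array([274.3, 180.5]), 'TL': array([268.3, 185.5]), 'TR': array([282. , 181.7])} eye [270.8 169.4]
16 [0.5901 0.1531 0.165 ] [0.5831 0.1354 0.1619] [0.5983 0.1733 0.1688]
side {'seat': array([320.7, 154. ]), 'crest': array([321.1, 152.2]), 'tip': array([322. , 154.7]), 'TL': array([314.6, 154.2]), 'TR': array([325. , 162.8])} eye [332.2 150.1]
13 [0.6217 0.4822 0.1295] [0.5796 0.125  0.1   ] [0.6601 0.9257 0.1941]
side cols 316..352
132 218 219 218 218 219 219 219 209 162  83  56  61  53  58  63  58  40  48  57  61  53  52  61  65  63  54  61  86 116 135 147 127  91  63  52  50  49  50  48  45
133 219 218 219 219 220 220 219 207 161  81  59  62  50  51  62  53  43  40  52  57  48  42  50  60  63  62  58  62  68  91 127 150 134  93  56  49  51  55  52  47
134 217 218 219 219 218 218 217 206 156  76  57  62  59  56
[... 6128 characters left out ...]
 198 199 199 200 201 201 202 205 206 204 215
172  22  24  24  24  25  27  25  26  26  25  27  23  15  10   8   5   5   7   7  18  17  22  21  23  24  33  59 101 149 185 201 208 212 213 214 214 215 213 204 207
173  22  26  25  25  23  23  23  26  26  27  22  19  16  11   7   6   4   4   4  10  17  22  20  13   7   4  18  40  87 150 197 213 220 220 221 219 219 217 208 205
174  22  25  21  24  26  25  23  26  30  27  20  15   8   6   3   6   0   5   6   9  11   9   8   6   3   6   2  11  31  85 148 187 212 222 220 222 219 218 211 205
175  25  24  25  24  24  27  23  34  40  29  17  12   8   8   8   6   4   5   0   3   8   7   3   6   6   6   9   7  10  30  69 118 170 206 215 221 220 219 213 200
```

```bash
python3 - <<'E'
from h import *
np.set_printoptions(precision=4,suppress=True,linewidth=250)
for E in([.639,.172,.169],[.641,.174,.169],[.639,.172,.171]):
    E=np.array(E);Rz=R.from_euler("z",19,degrees=True)
    print(E,"bar",proj("side",E),"hole",proj("side",E+[0,0,.011]),"BL,BR",proj("side",E+Rz.apply([[-.0025,.05,.023],[-.0025,-.05,.023]])).tolist(),"topTL,TR",proj("top",E+Rz.apply([[.0,.05,.083],[.0,-.05,.083]])).tolist())
f=np.load("topst.npz");p=f["p"];C=cloud("top",f["d"])
q=p.astype(int);m=np.zeros(q.shape[:2],bool);m[176:192,262:288]=1;m&=q[...,0]-q[...,2]>30;a=np.argwhere(m)[:,::-1];print("brass",len(a),a.mean(0),a.min(0),a.max(0))
print("gray top cols 246-290");g=p.max(2)
for v in range(154,192): print(v," ".join("%3d"%x for x in g[v,246:290]))
z=C[...,2];m=(z>.245)&(z<.258)&(abs(C[...,0]-.64)<.05)&(abs(C[...,1]-.17)<.07);Q=C[m];print("sign top edge",m.sum(),Q.mean(0),Q.min(0),Q.max(0))
E
```

```text
[0.639 0.172 0.169] bar [[332.1143 149.6415]] hole [[332.1707 146.6725]] BL,BR [[320.14353046185454, 135.91019689313023], [343.62327439279096, 151.96809215433194]] topTL,TR [[250.5955404337901, 166.93023552052142], [282.1447690208668, 157.12400534850462]]
[0.641 0.174 0.169] bar [[332.4638 149.0747]] hole [[332.5228 146.1062]] BL,BR [[320.510132003148, 135.36978917315918], [343.96786101767634, 151.37310054831417]] topTL,TR [[249.9725275334505, 166.2831095115285], [281.5141646316415, 156.48354068797]]
[0.639 0.172 0.171] bar [[332.1245 149.105 ]] hole [[332.1811 146.1277]] BL,BR [[320.1371225187544, 135.35852208904532], [343.65058780806453, 151.41204793503366]] topTL,TR [[250.47090862014446, 166.75093516326442], [282.0750989688906, 156.92873948271875]]
brass 32 [275.3438 184.2812] [269 182] [282 187]
gray top cols 246-290
154  49  44  56  84 123 153 164 164 166 167 168 165 162 159 155 154 136 109 103 134 156 164 165 169 167 167 166 164 165 166 166 164 164 164 166 164 164 164 166 165 166 166 164 164
155  63  44  44  63 102 141 160 166 167 167 166 162 156 153 153 151 139 112  97 120 151
[... 5958 characters left out ...]
74  66  63  60  55  53  52  55  54  59  58  58  56  54  54  52  46  44  44
189 165 162 160 160 161 162 162 162 161 159 145 110  68  47  42  42  41  41  42  46  52  56  59  61  60  59  55  55  52  54  54  56  58  59  57  55  52  48  46  45  45  42  41  41
190 163 158 149 146 151 159 162 160 159 152 133  97  59  44  42  43  42  41  40  42  46  48  49  49  47  51  56  57  58  59  58  56  51  49  48  45  42  42  43  40  40  40  38  38
191 158 143 120 111 126 148 155 150 146 133 113  84  58  45  42  41  41  41  40  40  42  44  44  44  45  49  56  59  56  52  49  47  42  41  37  38  38  39  40  38  38  36  37  36
sign top edge 75 [0.6404 0.1753 0.2511] [0.621  0.1248 0.2452] [0.6842 0.2389 0.2569]
```

```bash
sed -i 's/^EYE=.*/EYE=np.array([.639,.172,.1695])/' fk.py; cat > to.py <<'E'
import sys,fk
from h import *
a=list(map(float,sys.argv[1:5]))
x,r=fk.target(a[0]/1e3,a[1]/1e3,a[2],a[3]);print("goal",x.round(4));delta(x,[180,-a[2],a[3]])
E
python3 to.py -45 11 40 19; python3 to.py -16 11 40 19;python3 to.py 0 11 40 19
```

```text
goal [0.5918 0.1558 0.143 ]
t 19.9 pos [0.5908 0.1556 0.1427] rot [-179.95  -40.21   18.59] F [-0.59 -0.28 -0.67] w 0.0459 q [  7.1  -3.4 -22.7 129.4 -12.4  13.9 -76.5]
shift [0.01  0.002 0.004] turn [ 0.0012 -0.0011 -0.0017]
goal [0.6192 0.1652 0.143 ]
t 19.9 pos [0.5908 0.1556 0.1427] rot [-179.95  -40.21   18.59] F [-0.59 -0.28 -0.67] w 0.0459 q [  7.1  -3.4 -22.7 129.4 -12.4  13.9 -76.5]
shift [0.232 0.    0.191] turn [ 0.0012 -0.0011 -0.0017]
goal [0.6344 0.1704 0.143 ]
t 19.9 pos [0.5908 0.1556 0.1427] rot [-179.95  -40.21   18.59] F [-0.59 -0.28 -0.67] w 0.0459 q [  7.1  -3.4 -22.7 129.4 -12.4  13.9 -76.5]
shift [ 0.354 -0.001  0.295] turn [ 0.0012 -0.0011 -0.0017]
```

>>> jog_arm:
  motion:
    - [[0.06,0,0.05,0.001,-0.001,-0.002,1],[0.12,0,0.1,0.001,-0.001,-0.002,1],[0.18,0,0.15,0.001,-0.001,-0.002,1],[0.232,0,0.191,0.001,-0.001,-0.002,1],[0.232,0,0.191,0.001,-0.001,-0.002,1]]

```text
time_s: 20.4
tool_pos: [0.6203, 0.1663, 0.1435]
tool_rot: [179.9, -40.1, 19.1]
force: [-0.4, -0.2, -1.1]
grip_width: 0.0455
grasp_force: 20.0
```

>>> jog_arm:
  motion:
    - [[0,0,0,0,0,0,1],[0,0,0,0,0,0,1]]

```text
time_s: 20.6
tool_pos: [0.6188, 0.1659, 0.1427]
tool_rot: [179.9, -40.0, 19.1]
force: [0.5, -0.3, -0.6]
grip_width: 0.0459
grasp_force: 20.0
```

```bash
python3 to.py -16 11 40 19; python3 to.py 0.5 11 40 19; cat > cmp.py <<'E'
from h import *; import sys
np.set_printoptions(precision=4,suppress=True,linewidth=200)
# shift of the sign in the side view vs the previous picture (phase correlation on the sign's face)
p,d=env.read_camera("side");np.savez(f"side{sys.argv[1]}.npz",p=p,d=d)
r=np.load(f"side{sys.argv[2]}.npz")["p"]
f=lambda im:im[116:140,316:350].max(2)
t=f(r)[3:-3,3:-3]
m=cv2.matchTemplate(cv2.resize(f(p),None,fx=8,fy=8,interpolation=cv2.INTER_CUBIC),cv2.resize(t,None,fx=8,fy=8,interpolation=cv2.INTER_CUBIC),cv2.TM_CCOEFF_NORMED)
_,s,_,l=cv2.minMaxLoc(m);print("sign face shift px",(l[0]-24)/8,(l[1]-24)/8,"score",s)
C=cloud("side",d);z=C[...,2];k=(z>.2)&(z<.245)&(abs(C[...,0]-.638)<.03)&(abs(C[...,1]-.17)<.055);Q=C[k]
A=np.c_[Q[:,1]-.17,Q[:,2]-.222,np.ones(len(Q))];w,*_=np.linalg.lstsq(A,Q[:,0],rcond=None)
print("yaw",np.degrees(np.arctan(-w[0])),"tilt dx/dz",w[1],"x at centre",w[2],len(Q))
g=p.max(2)
for v in range(140,153): print(v," ".join("%3d"%a for a in g[v,322:346]))
E
python3 cmp.py s1 st
```

```text
goal [0.6192 0.1652 0.143 ]
t 20.6 pos [0.6188 0.1659 0.1427] rot [179.93 -39.98  19.13] F [ 0.47 -0.3  -0.58] w 0.0459 q [  7.3   0.6 -23.7 125.6  -6.1  14.  -81.8]
shift [ 0.003  0.008 -0.001] turn [-0.      0.0001  0.0005]
goal [0.6348 0.1706 0.143 ]
t 20.6 pos [0.6188 0.1659 0.1427] rot [179.93 -39.98  19.13] F [ 0.47 -0.3  -0.58] w 0.0459 q [  7.3   0.6 -23.7 125.6  -6.1  14.  -81.8]
shift [0.129 0.008 0.105] turn [-0.      0.0001  0.0005]
sign face shift px 0.0 0.0 score 0.9992483258247375
yaw 15.346505879439647 tilt dx/dz -0.03301832407525551 x at centre 0.6362727591339499 332
140 216 219 213 203 180 136  87  62  59  62  59  53  47  48  48  51  48  45  58  63  54  53  78 135
141 191 211 218 218 212 192 157 114  75  55  59  64  60  52  45  49  52  55  61  62  59  54  87 151
142 138 181 207 219 220 218 204 170 108  58  52  59  64  61  52  47  47  52  60  62  58  54  87 153
143  88 127 174 206 215 214 197 157 101  75  54  49  55  59  61  57  51  47  51  61  58  51  85 156
144  54  77 116 156 179 165 131 100 106 126  72  39  48  55  59  61  59  52  53  60  57  52  87 154
145  35  47  68  96 112  92  55  50  82 106  53  28  45  51  49  52  58  58  60  61  56  56  92 157
146  24  29  40  51  53  39  25  27  43  53  30  15  28  36  44  50  54  60  62  63  59  59  98 165
147  33  24  27  30  27  22  25  23  24  28  19  19  16  31  74 111  94  64  59  58  59  61 103 170
148 100  66  31  25  22  25  23  25  27  25  23  22  24  42 118 183 176 121  71  50  47  58 102 169
149 175 123  52  24  24  25  26  25  25  23  26  25  20  45 126 197 208 182 131  81  53  57 104 172
150 173 112  41  19  21  23  27  25  26  25  25  24  23  34  85 151 189 201 189 151 114  89 123 185
151 129  77  25  17  19  23  24  24  24  28  26  25  23  23  41  78 125 172 199 199 181 155 170 206
152  67  37  16  11  14  16  19  22  25  26  26  25  23  21  25  33  55 103 151 185 202 204 207 216
```

>>> jog_arm:
  motion:
    - [[0.03,0.002,0.025,0,0,0,1],[0.06,0.004,0.05,0,0,0,1],[0.09,0.006,0.075,0,0,0,1],[0.129,0.006,0.105,0,0,0,1],[0.129,0.006,0.105,0,0,0,1]]

```text
time_s: 21.15
tool_pos: [0.6358, 0.1712, 0.1436]
tool_rot: [179.9, -40.1, 19.1]
force: [0.3, 0.0, -0.4]
grip_width: 0.0457
grasp_force: 20.0
```

>>> jog_arm:
  motion:
    - [[0,0,0,0,0,0,1],[0,0,0,0,0,0,1]]

```text
time_s: 21.35
tool_pos: [0.6349, 0.1709, 0.1431]
tool_rot: [179.9, -40.0, 19.1]
force: [0.3, 0.0, -2.3]
grip_width: 0.0455
grasp_force: 20.0
```

```bash
python3 to.py 0.5 11 40 19; python3 to.py 0.5 3 40 19; python3 cmp.py s2 st|head -2; python3 -c "
from h import *
p,d=env.read_camera('top');r=np.load('topst.npz')['p'];np.savez('tops2.npz',p=p,d=d)
g=p.max(2)
for v in range(156,184): print(v,' '.join('%3d'%x for x in g[v,250:290]))"
```

```text
goal [0.6348 0.1706 0.143 ]
t 21.35 pos [0.6349 0.1709 0.1431] rot [179.93 -39.99  19.13] F [ 0.34  0.02 -2.31] w 0.0455 q [  6.6   2.8 -23.4 123.5  -2.5  14.  -85. ]
shift [-0.002  0.003 -0.   ] turn [-0.0001  0.      0.0006]
goal [0.6348 0.1706 0.135 ]
t 21.35 pos [0.6349 0.1709 0.1431] rot [179.93 -39.99  19.13] F [ 0.34  0.02 -2.31] w 0.0455 q [  6.6   2.8 -23.4 123.5  -2.5  14.  -85. ]
shift [-0.053  0.003  0.061] turn [-0.0001  0.      0.0006]
sign face shift px 0.0 0.0 score 0.934453547000885
yaw 9.705228401402673 tilt dx/dz 0.16896250357547193 x at centre 0.6321292623390511 390
156  78 117 147 161 165 165 165 160 153 151 151 151 146 125  97 107 137 155 160 163 165 164 165 164 164 164 165 164 164 162 161 162 161 162 162 163 157 151 145 140
157  56  85 123 152 162 166 165 158 152 151 152 155 153 139 108  97 123 143 153 156 158 159 161 162 162 163 162 162 160 156 154 151 149 149 148 143 133 118 105  99
158  45  62 100 140 160 165 164 158 153 150 151 155 160 154 127  99 107 128 135 140 145 151 155 156 160 159 157 153 151 142 136 129 119 112 106  99  88  72  63  64
159  41  49  78
[... 3384 characters left out ...]
  39  38  38  39  39  37  40  38  39  40  41
180  87 103 116 117  95  63  44  43  42  42  43  41  38  39  39  40  38  39  36  37  36  36  35  37  37  36  36  35  37  37  37  37  37  36  39  38  39  41  39  39
181  88 112 129 128 104  67  45  43  42  41  41  41  38  36  40  38  37  35  37  37  38  37  35  36  39  36  38  39  39  39  37  37  35  37  39  40  41  41  40  42
182  69  90 102  98  82  57  43  41  39  39  39  38  38  37  37  35  36  38  36  36  35  38  35  37  36  37  36  37  37  36  37  35  35  35  38  40  39  40  39  40
183  50  59  63  63  56  46  44  40  38  39  36  37  37  36  38  37  37  38  37  35  37  37  36  37  36  36  36  36  36  35  34  34  36  35  37  39  40  42  38  38
```

The sign hasn't moved in either view and the hook is inside the eye. Lowering in small steps.

>>> jog_arm:
  motion:
    - [[-0.015,0.001,0.018,0,0,0,1],[-0.03,0.002,0.035,0,0,0,1],[-0.053,0.003,0.061,0,0,0,1],[-0.053,0.003,0.061,0,0,0,1],[-0.053,0.003,0.061,0,0,0,1]]

```text
time_s: 21.95
tool_pos: [0.6349, 0.1705, 0.1349]
tool_rot: [179.9, -40.0, 19.1]
force: [-0.6, 0.2, -1.1]
grip_width: 0.0455
grasp_force: 20.0
```

>>> jog_arm:
  motion:
    - [[-0.006,0,0.008,0,0,0,1],[-0.006,0,0.008,0,0,0,1],[-0.006,0,0.008,0,0,0,1]]

```text
time_s: 22.25
tool_pos: [0.6351, 0.1706, 0.1343]
tool_rot: [179.9, -40.0, 19.1]
force: [-0.2, 0.7, -0.7]
grip_width: 0.0454
grasp_force: 20.0
```

>>> jog_arm:
  motion:
    - [[-0.006,0,0.008,0,0,0,1],[-0.006,0,0.008,0,0,0,1],[-0.006,0,0.008,0,0,0,1]]

```text
time_s: 22.55
tool_pos: [0.6351, 0.1706, 0.1332]
tool_rot: [179.9, -40.0, 19.1]
force: [-1.5, 0.4, -1.0]
grip_width: 0.0459
grasp_force: 20.0
```

```bash
python3 to.py 0.5 0 40 19; python3 cmp.py s3 s2|head -2; python3 -c "
from h import *
r=np.load('tops2.npz')['p'].astype(int);F=[]
for i in range(4):
    p,d=env.read_camera('top');F.append(env.get_obs()['force'])
print(np.mean(F,0),abs(p.astype(int)-r)[156:168,262:272].mean())"
```

```text
goal [0.6348 0.1706 0.132 ]
t 22.55 pos [0.6351 0.1706 0.1332] rot [179.92 -40.01  19.14] F [-1.47  0.37 -1.04] w 0.0459 q [  6.3   3.7 -23.1 124.   -1.3  12.7 -86. ]
shift [-0.009 -0.     0.007] turn [-0.     -0.0001  0.0006]
sign face shift px 0.0 0.125 score 0.9727864265441895
yaw 10.612361724615164 tilt dx/dz 0.33141027439478077 x at centre 0.6323779903762461 413
[ 0.28720667  0.15930119 -1.42380566] 1.0055555555555555
```

>>> jog_arm:
  motion:
    - [[-0.004,0,0.004,0,0,0,1],[-0.004,0,0.004,0,0,0,1],[-0.004,0,0.004,0,0,0,1]]

```text
time_s: 23.1
tool_pos: [0.6351, 0.1706, 0.1326]
tool_rot: [179.9, -40.0, 19.1]
force: [-0.1, 0.4, -1.4]
grip_width: 0.0455
grasp_force: 20.0
```

>>> jog_arm:
  motion:
    - [[-0.004,0,0.004,0,0,0,1],[-0.004,0,0.004,0,0,0,1],[-0.004,0,0.004,0,0,0,1]]

```text
time_s: 23.4
tool_pos: [0.635, 0.1706, 0.1321]
tool_rot: [179.9, -40.0, 19.1]
force: [-0.6, -0.1, -0.9]
grip_width: 0.0453
grasp_force: 20.0
```

>>> jog_arm:
  motion:
    - [[-0.004,0,0.004,0,0,0,1],[-0.004,0,0.004,0,0,0,1],[-0.004,0,0.004,0,0,0,1]]

```text
time_s: 23.7
tool_pos: [0.635, 0.1705, 0.1315]
tool_rot: [179.9, -40.0, 19.1]
force: [-0.0, 0.4, -1.7]
grip_width: 0.0455
grasp_force: 20.0
```

```bash
cat > ff.py <<'E'
from h import *
r=np.load('tops2.npz')['p'].astype(int);F=[]
for i in range(4):
    p,d=env.read_camera('top');F.append(env.get_obs()['force'])
print(np.mean(F,0).round(2),np.std(F,0).round(2),abs(p.astype(int)-r)[156:168,262:272].mean())
E
python3 to.py 0.5 0 40 19; python3 cmp.py s4 s3|head -2; python3 ff.py
```

```text
goal [0.6348 0.1706 0.132 ]
t 23.7 pos [0.635  0.1705 0.1315] rot [179.92 -40.02  19.13] F [-0.03  0.39 -1.7 ] w 0.0455 q [  6.2   3.8 -23.1 124.1  -1.1  12.4 -86.2]
shift [ 0.002 -0.001 -0.005] turn [-0.     -0.0001  0.0005]
sign face shift px 0.0 0.0 score 0.9950999021530151
yaw 12.157202371071753 tilt dx/dz 0.3248644557375635 x at centre 0.6324575133796798 418
[-0.1   0.39 -1.64] [0.28 0.19 0.33] 1.5805555555555555
```

>>> jog_arm:
  motion:
    - [[-0.004,0,0.004,0,0,0,1],[-0.004,0,0.004,0,0,0,1],[-0.004,0,0.004,0,0,0,1]]

```text
time_s: 24.25
tool_pos: [0.635, 0.1706, 0.131]
tool_rot: [179.9, -40.0, 19.1]
force: [0.7, 0.5, -1.3]
grip_width: 0.0455
grasp_force: 20.0
```

>>> jog_arm:
  motion:
    - [[-0.004,0,0.004,0,0,0,1],[-0.004,0,0.004,0,0,0,1],[-0.004,0,0.004,0,0,0,1]]

```text
time_s: 24.55
tool_pos: [0.6352, 0.1706, 0.1308]
tool_rot: [179.9, -40.1, 19.1]
force: [0.6, 0.3, 0.2]
grip_width: 0.0454
grasp_force: 20.0
```

>>> jog_arm:
  motion:
    - [[-0.004,0,0.004,0,0,0,1],[-0.004,0,0.004,0,0,0,1],[-0.004,0,0.004,0,0,0,1]]

```text
time_s: 24.85
tool_pos: [0.6354, 0.1707, 0.1305]
tool_rot: [179.9, -40.1, 19.1]
force: [-0.1, -0.4, 1.7]
grip_width: 0.0458
grasp_force: 20.0
```

```bash
python3 cmp.py s5 s3|head -2; python3 ff.py
```

```text
sign face shift px 0.0 0.0 score 0.9927754402160645
yaw 12.424912797145542 tilt dx/dz 0.3448256019610616 x at centre 0.6323716252487025 424
[0.16 0.56 2.82] [0.3  0.48 0.55] 1.7083333333333333
```

Contact is about 4.4 N at the expected height, so the crest is seated. I'll ease up slightly, soften the grip, then open.

>>> jog_arm:
  motion:
    - [[0.003,0,-0.003,0,0,0,1],[0.003,0,-0.003,0,0,0,1],[0.003,0,-0.003,0,0,0,1]]

```text
time_s: 25.4
tool_pos: [0.6351, 0.1706, 0.1305]
tool_rot: [179.9, -40.0, 19.1]
force: [0.8, -0.7, 2.9]
grip_width: 0.0452
grasp_force: 20.0
```

>>> jog_arm:
  motion:
    - [[0,0,0,0,0,0,1],[0,0,0,0,0,0,1],[0,0,0,0,0,0,1],[0,0,0,0,0,0,1],[0,0,0,0,0,0,1]]
  grip_force: 3

```text
time_s: 25.9
tool_pos: [0.6349, 0.1705, 0.1302]
tool_rot: [179.9, -40.0, 19.1]
force: [0.9, 0.4, 2.4]
grip_width: 0.046
grasp_force: 3.0
```

>>> jog_arm:
  motion:
    - [[0,0,0,0,0,0,0.47],[0,0,0,0,0,0,0.45],[0,0,0,0,0,0,0.43],[0,0,0,0,0,0,0.41],[0,0,0,0,0,0,0.39]]

```text
time_s: 26.4
tool_pos: [0.6345, 0.1704, 0.1297]
tool_rot: [179.9, -40.0, 19.1]
force: [0.1, -1.3, -0.0]
grip_width: 0.0519
grasp_force: 0.0
```

>>> jog_arm:
  motion:
    - [[0,0,0,0,0,0,0.3],[0,0,0,0,0,0,0.2],[0,0,0,0,0,0,0.1],[0,0,0,0,0,0,0],[0,0,0,0,0,0,0]]

```text
time_s: 26.9
tool_pos: [0.6349, 0.1705, 0.1303]
tool_rot: [179.9, -40.0, 19.1]
force: [1.1, 0.6, -0.4]
grip_width: 0.0833
grasp_force: 0.0
```

```bash
python3 ff.py; python3 to.py -45 9 40 19; python3 - <<'E'
from h import *
np.set_printoptions(precision=4,suppress=True)
p,d=env.read_camera("top");C=cloud("top",d);q=p.astype(int)
m=(q[...,0]-q[...,2]>18)&(C[...,2]>.08)&(C[...,2]<.19)&(abs(C[...,1]-.17)<.05)&(abs(C[...,0]-.63)<.05);print(m.sum(),C[m].mean(0))
E
```

```text
[-0.24 -0.28 -0.27] [0.26 0.34 0.37] 1.425
goal [0.5918 0.1558 0.141 ]
t 27.1 pos [0.6349 0.1705 0.1303] rot [179.92 -40.02  19.13] F [-0.67 -0.74 -0.52] w 0.0863 q [  6.1   3.9 -23.  124.1  -1.   12.3 -86.3]
shift [-0.28  -0.001 -0.375] turn [-0.     -0.0001  0.0006]
40 [0.6388 0.1703 0.1532]
```

Released, and the plate's top edge reads z≈0.153, as expected when hung. Retreating straight back.

>>> jog_arm:
  motion:
    - [[-0.05,0,-0.07,0,0,0,0],[-0.11,0,-0.15,0,0,0,0],[-0.17,0,-0.23,0,0,0,0],[-0.23,0,-0.31,0,0,0,0],[-0.28,0,-0.375,0,0,0,0]]

```text
time_s: 27.65
tool_pos: [0.5914, 0.1555, 0.1411]
tool_rot: [179.9, -40.0, 19.1]
force: [0.1, 0.4, -0.2]
grip_width: 0.0867
grasp_force: 0.0
```

>>> jog_arm:
  motion:
    - [[0,0.2,0,0,0,0,0],[-0.1,0.4,-0.05,0,0,0,0],[-0.1,0.7,-0.05,0,0,0,0],[-0.1,1,-0.05,0,0,0,0],[-0.1,1,-0.05,0,0,0,0]]

```text
time_s: 28.15
tool_pos: [0.6161, 0.0525, 0.1392]
tool_rot: [179.9, -40.1, 18.7]
force: [-0.3, 0.1, -0.2]
grip_width: 0.0868
grasp_force: 0.0
```

>>> jog_arm:
  motion:
    - [[0,0.5,0,0,0,0,0],[0,0.9,0,0,0,0,0],[0,0.9,0,0,0,0,0],[0,0.9,0,0,0,0,0],[0,0.9,0,0,0,0,0]]

```text
time_s: 28.65
tool_pos: [0.6431, -0.0257, 0.1381]
tool_rot: [180.0, -40.0, 19.2]
force: [-0.7, -0.5, 0.3]
grip_width: 0.0871
grasp_force: 0.0
```

```bash
cat > chk.py <<'E'
from h import *
np.set_printoptions(precision=4,suppress=True)
for k in range(2):
  for n in("top","side"):
    p,d=env.read_camera(n);C=cloud(n,d);q=p.astype(int)
    m=(q[...,0]-q[...,2]>25)&(C[...,2]>.09)&(C[...,2]<.17)&(abs(C[...,1]-.17)<.05)&(abs(C[...,0]-.63)<.05);Q=C[m]
    r=np.load(n+"0.npz")["p"].astype(int)
    s=abs(q-r)[116:140,316:350].mean() if n=="side" else abs(q-r)[156:168,262:272].mean()
    print(n,m.sum(),Q.mean(0) if len(Q) else "",Q.min(0) if len(Q) else "",Q.max(0) if len(Q) else "","sign diff",s)
    if n=="side" and len(Q)>10:
        A=np.c_[Q[:,1]-.17,Q[:,2]-.13,np.ones(len(Q))];w,*_=np.linalg.lstsq(A,Q[:,0],rcond=None);print("yaw",np.degrees(np.arctan(-w[0])),"lean",np.degrees(np.arctan(w[1])),"x",w[2])
o=env.get_obs();print(o["time_s"],o["tool_pos"],o["force"],o["grip_width"])
E
python3 chk.py
```

```text
top 33 [0.6379 0.1699 0.1528] [0.6296 0.1479 0.1416] [0.6478 0.1906 0.1678] sign diff 6.611111111111111
side 85 [0.6377 0.1698 0.1435] [0.6288 0.1488 0.1208] [0.6466 0.1941 0.1691] sign diff 13.055147058823529
yaw 19.318583313149738 lean -0.9288442253632473 x 0.6378656330209473
top 34 [0.6381 0.1702 0.1524] [0.6292 0.1489 0.1396] [0.6475 0.1911 0.1694] sign diff 6.419444444444444
side 85 [0.6377 0.1694 0.1437] [0.629  0.1489 0.1212] [0.6477 0.1926 0.1697] sign diff 13.055555555555555
yaw 19.44685007017535 lean -2.888668100944802 x 0.6381840972196505
28.85 [ 0.6434 -0.026   0.1386] [-0.1011  0.0012 -0.0309] 0.08734696097411238
```

>>> jog_arm:
  motion:
    - [[0,0,-0.2,0,0,0,0],[0,0,-0.2,0,0,0,0],[0,0,-0.2,0,0,0,0],[0,0,-0.2,0,0,0,0],[0,0,-0.2,0,0,0,0]]

```text
time_s: 29.35
tool_pos: [0.6315, -0.0313, 0.1533]
tool_rot: [180.0, -40.0, 19.1]
force: [0.6, 0.4, -0.1]
grip_width: 0.0872
grasp_force: 0.0
```

>>> jog_arm:
  motion:
    - [[0,0,0,0,0,0,0],[0,0,0,0,0,0,0],[0,0,0,0,0,0,0],[0,0,0,0,0,0,0],[0,0,0,0,0,0,0]]

```text
time_s: 29.85
tool_pos: [0.6315, -0.0317, 0.1539]
tool_rot: [179.9, -40.0, 19.1]
force: [0.1, 0.8, 1.9]
grip_width: 0.0872
grasp_force: 0.0
```

>>> jog_arm:
  motion:
    - [[0,0,0,0,0,0,0],[0,0,0,0,0,0,0],[0,0,0,0,0,0,0],[0,0,0,0,0,0,0],[0,0,0,0,0,0,0]]

```text
time_s: 30.35
tool_pos: [0.6315, -0.0317, 0.1539]
tool_rot: [179.9, -40.0, 19.1]
force: [-0.1, 0.3, 0.4]
grip_width: 0.0868
grasp_force: 0.0
```

>>> jog_arm:
  motion:
    - [[0,0,0,0,0,0,0],[0,0,0,0,0,0,0],[0,0,0,0,0,0,0],[0,0,0,0,0,0,0],[0,0,0,0,0,0,0]]

```text
time_s: 30.85
tool_pos: [0.6315, -0.0317, 0.1539]
tool_rot: [179.9, -40.0, 19.1]
force: [0.6, -0.1, 0.2]
grip_width: 0.0872
grasp_force: 0.0
```

```bash
python3 chk.py && python3 -c "
from cell import env
print(env.sign_off())"
```

```text
top 33 [0.6382 0.17   0.1518] [0.6302 0.1492 0.1347] [0.6474 0.1911 0.1595] sign diff 6.491666666666666
side 85 [0.6387 0.1669 0.1436] [0.6297 0.1485 0.122 ] [0.647  0.193  0.1696] sign diff 13.143382352941176
yaw 18.360252084293563 lean -1.2831782821011564 x 0.6379819219190019
top 33 [0.6382 0.17   0.1519] [0.6296 0.1484 0.1371] [0.6479 0.1915 0.1602] sign diff 6.569444444444445
side 87 [0.6383 0.1668 0.1445] [0.6296 0.1484 0.1227] [0.6467 0.1917 0.1694] sign diff 13.116421568627452
yaw 19.02845493350224 lean -1.8243318474442518 x 0.6377045827669062
31.05 [ 0.6315 -0.0317  0.1539] [ 0.1526 -0.2144 -0.2235] 0.086614337363503
the job is handed in; nothing more can be done
None
```

The brass plate now hangs still and upright (about 1–2° off vertical) by its hook in the sign's lower eye, with the arm clear, and I handed the job in at about 31 s of the 72 s; no verdict was returned.

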